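# Pack the specimen caddy

### The arm

A 6-joint arm with a two-finger parallel gripper is mounted at the origin on the work surface. World frame = base frame: x ahead of the robot, y to its left, z up, the work surface at z = 0. Lengths are in mm, angles in rad, forces in N, time in s.
With the tool pointing down it reaches from about 325 to 925 mm from the base axis. Payload 3.1 kg.
Tool frame: the origin (TCP) lies between the finger pads; the fingertips stand 22 mm ahead of it and the grasp point (between the pads) lies 3 mm ahead of it; z points along the fingers, y is the line along which they close (so a half turn about z gives the same grasp; the last joint's range is limited). The gripper opens to 85 mm and grips with 20 to 120 N. Pads are 22 mm wide; open, the fingers measure 114 mm over their backs; the gripper's body (76 mm by 85 mm) begins 54 mm behind the grasp point. The pads swing forward as they close: fully open they stand 13 mm farther back than shut.
Start: joints at [1.209, 0.217, 1.613, -0, 1.311, -0.112], TCP at [154.487, 605.618, 253.3] pointing down, gripper open.
Joint ranges: [-2.75, 2.75], [-0.78, 2.1], [0.31, 2.55], [-1.13, 4.27], [0.13, 2.63], [-2.58, 2.58]. Speed limits (rad/s): [2.79, 2.79, 3.14, 3.14, 3.14, 3.14].

### API

Orientations are given as a unit quaternion [x, y, z, w].
In Python, from cell import manip gives the robot as it stands. The module is installed in compiled form; this text tells all that it offers.
- The arm moves only by the tool apply_moves, never from a script. Its argument "steps" is a list of rows, each an object of numbers: "fingers": the opening, from 0 (shut) to 1 (fully open); "dx", "dy", "dz": the shift along the tool's x, y, z in m; "yaw": the turn about the tool's z in rad. A call has 1 to 10 rows; each row is the pose to reach, as a shift and turn from the pose commanded when the call began, along the tool's axes at that moment; what a row does not reach only later rows make up. A row lasts 1/12 s, in which the tool goes at most 41.7 mm and 7.16 degrees, less where a joint would pass 70% of its speed; a pose out of reach is approached as far as the arm can. A call with a gripper value outside its range is refused whole. The fingers move at their own pace and stop on an object; the grip force is fixed at half the most. Time passes only in rows, so rows that repeat a pose let the fingers close. It gives the time, the measured TCP pose, the force, the opening and the grip force at its end, in the units of the state.
- manip.sense(): the state, without advancing time (a new reading comes with each control period).
- manip.read_camera(name): name is "scene" or "side" or "wrist"; returns a dict with "frame" (420x560x3 uint8, blue, green, red), "z_map" (420x560 float32, mm along the optical axis (not along the pixel's ray), 0 where there is no reading), "fx", "fy", "cx", "cy" (pixels), "R" (3x3) and "t" (3): a world point X has camera coordinates R X + t. Camera axes: x right, y down, z forward; pixel columns grow to the right and rows downward; lengths in mm; the calibration is good to about 2 mm. A picture is of the moment at which its call begins.
- manip.finish_job(): hands the job in; it is judged then, once.
The state is a dict: "clock": time; "joint_pos": joint angles; "joint_vel": joint speeds; "joint_torque": joint torques, N m; "ee_pos": TCP position; "eef_rot": TCP orientation; "force": force on the tool from outside, world axes, zero at the start; "moment": the same for the moment, N m; "finger_gap": finger opening in mm; "grip_force": force on a finger pad.
Only numpy, scipy, OpenCV 4.12 (cv2) and the standard library are available. Lean on these libraries where they do the work, as an engineer would, in place of code of your own. Each camera call takes 0.05 s, during which the arm holds its last target. There are 200 camera calls.

### The job

Pack the caddy for the courier: take out the narrow pot that was put in it by mistake and stand it upright on the blue board, and stand every 40 mm specimen pot on the counter in a caddy pocket of its own, right down on the pocket floor. Then pick the one red lid that fits the caddy, put it on over the pots and press it down until it is fully home and the gasket is squeezed flat. Leave the wide pot and the other two lids where they stand.

Things in the scene. Friction and masses are not known exactly. Their poses are not given: they have to be found in the camera images.
- pot1: sealed specimen pot, 40 mm diameter, 60 mm tall, white with an 18 mm high red cap of the same diameter, standing upright; 90 g. One of the four such pots may be absent. Origin: centre of its underside, z towards the cap.
- pot2: sealed specimen pot, 40 mm diameter, 60 mm tall, white with an 18 mm high red cap of the same diameter, standing upright; 90 g. One of the four such pots may be absent. Origin: centre of its underside, z towards the cap.
- pot3: sealed specimen pot, 40 mm diameter, 60 mm tall, white with an 18 mm high red cap of the same diameter, standing upright; 90 g. One of the four such pots may be absent. Origin: centre of its underside, z towards the cap.
- pot4: sealed specimen pot, 40 mm diameter, 60 mm tall, white with an 18 mm high red cap of the same diameter, standing upright; 90 g. One of the four such pots may be absent. Origin: centre of its underside, z towards the cap.
- pot_narrow: look-alike specimen pot, only 32 mm diameter, 60 mm tall, white with a red cap: it starts in one of the caddy's pockets, where it does not belong. Origin: centre of its underside, z towards the cap.
- pot_wide: look-alike specimen pot, 56 mm diameter, 60 mm tall, white with a red cap: it stands among the others. Origin: centre of its underside.
- caddy: fixed transport caddy, any yaw: white block 120 mm square, top 42 mm above the counter, 2 x 2 square pockets 49 mm wide, 28 mm deep (centres at x, y = +-30 mm), on a grey foot 144 mm square, 8 mm high, with a black gasket frame round the block. Pots in it reach 74 mm; fingers closing along its diagonals have most room. Origin: centre of underside, axes along the sides.
- gasket (a joint): how far the black gasket frame (136 mm outside, bars 7 mm wide) on the caddy's foot is squeezed down by the lid's rim: 0 at first (top 20 mm above the counter), 0.006 m fully down (14 mm). It is stiff (about 9 N: the lid's weight does not move it) and stays down.
- lid_medium: red square domed lid, 134 mm outside, 128 mm inside, open below, 70 mm tall, standing on its rim; on top a white fin handle 70 mm long (lid's x), 14 mm thick (y), 34 mm high: its top is 104 mm above the rim; 180 g. Origin: centre of the rim plane, z up.
- lid_small: red square domed lid, 118 mm outside, 112 mm inside, open below, 70 mm tall, standing on its rim; on top a white fin handle 70 mm long (lid's x), 14 mm thick (y), 34 mm high: its top is 104 mm above the rim; 180 g. Origin: centre of the rim plane, z up.
- lid_large: red square domed lid, 148 mm outside, 142 mm inside, open below, 70 mm tall, standing on its rim; on top a white fin handle 70 mm long (lid's x), 14 mm thick (y), 34 mm high: its top is 104 mm above the rim; 180 g. Origin: centre of the rim plane, z up.
- board: blue dissection board lying on the counter, 180 mm (its x) by 140 mm (its y), 8 mm thick. A pair of steel forceps lies along its far edge (about y = +50 mm); the rest is free. Origin: centre of its underside.
- pocket0 (a point): centre of the floor of the caddy's pocket at x = 30 mm, y = 30 mm, 14 mm above the counter (28 mm below the block's top).
- pocket1 (a point): centre of the floor of the caddy's pocket at x = -30 mm, y = 30 mm, 14 mm above the counter (28 mm below the block's top).
- pocket2 (a point): centre of the floor of the caddy's pocket at x = -30 mm, y = -30 mm, 14 mm above the counter (28 mm below the block's top).
- pocket3 (a point): centre of the floor of the caddy's pocket at x = 30 mm, y = -30 mm, 14 mm above the counter (28 mm below the block's top).
Mind the look-alikes: they are no part of the job. Leave any green look-alike of the lid_medium alone. What is shaped like the pot4 but green is not meant.

How it is judged:
By the outcome, as a careful person would: the job done as asked, in the order asked, and still so for the second after the job is handed in, with the robot touching nothing.
Of pot1, pot2, pot3, pot4 only 3 to 4 are there at a start; the rules pass over those that are not, and their reading is None.
At some moment in a run one of pot1, pot2, pot3, pot4 may be knocked a few centimetres aside while the robot is not near it.
Once in a run the grip may slacken for a moment while it holds something.
It also fails if it takes over 210 s, if anything falls off the work surface, if the arm or the gripper's body presses on something with over 40 N, if the wrist force passes 120 N, or if a joint passes its speed limit or range.

## Working session

There is one attempt and no reset: what is moved stays moved. The work goes in short steps, Python scripts to look and compute and a tool call to move; the robot and the scene stay as the last step left them, time stands still between calls to the robot, and variables do not carry over. Pictures are saved under pics/ and viewed, at most 14 in all, crops included, and the job is handed in when it is done.

Besides the shell and the picture viewer there is one more tool, called after "Request:" by a JSON object that holds its "fn" and its "kwargs". apply_moves: Moves the arm, as the interface text tells. Its arguments: {"type":"object","properties":{"steps":{"type":"array","items":{"type":"object","properties":{"fingers":{"type":"number"},"dx":{"type":"number"},"dy":{"type":"number"},"dz":{"type":"number"},"yaw":{"type":"number"}}}}},"required":["steps"]}

```bash
mkdir -p pics
cat > h.py <<'E'
import numpy as np, cv2, pickle
from cell import manip
def grab(n):
    c=manip.read_camera(n); pickle.dump(c,open(f'{n}.pkl','wb')); return c
def cloud(c):
    z=c["z_map"]; v,u=np.mgrid[:z.shape[0],:z.shape[1]]
    P=np.stack([(u-c["cx"])/c["fx"]*z,(v-c["cy"])/c["fy"]*z,z],-1)
    W=(P-np.asarray(c["t"]))@np.asarray(c["R"])   # R^T (P-t)
    W[z<=0]=np.nan
    return W
E
python3 - <<'E'
from h import *
for n in("scene","side","wrist"):
    c=grab(n); cv2.imwrite(f'pics/{n}0.png',c["frame"]); print(n,c["fx"],c["R"],c["t"])
print(manip.sense())
E
```

```text
scene 440.2003127168298 [[ 0.2461752   0.96910892  0.01502252]
 [ 0.82145777 -0.20039233 -0.53390078]
 [-0.51439761  0.1437735  -0.84541367]] [ -77.1121076  -353.75162352 1427.10820075]
side 472.8399339192926 [[ 0.98087065 -0.19340225 -0.02209829]
 [-0.12691472 -0.54929665 -0.82593332]
 [ 0.14759885  0.81293835 -0.56333455]] [-456.18054163   75.13431116 1387.8014629 ]
wrist 353.3011044693422 [[ 0.24650718  0.96913966 -0.00158746]
 [ 0.91557952 -0.23234617  0.32822157]
 [ 0.3177237  -0.08236242 -0.94459943]] [-624.45154101  -42.69230072  380.83224899]
{'clock': 0.15, 'joint_pos': array([ 1.20877951e+00,  2.17573209e-01,  1.61457577e+00, -5.51224675e-06,
        1.31135036e+00, -1.12189310e-01]), 'joint_vel': array([-0.00105947, -0.00276281, -0.00536077,  0.00086496, -0.00095906,
       -0.00143457]), 'joint_torque': array([ 2.60969068e-05, -3.97444081e+01, -3.04419923e+01, -1.74131774e-04,
        5.77827625e-03,  1.25109625e-05]), 'ee_pos': array([154.28349694, 605.04118583, 252.26764972]), 'eef_rot': array([ 1.24588399e-01,  9.92208054e-01, -9.27296793e-04, -2.21339969e-04]), 'force': array([-0.73826975, -0.11402261,  0.4651765 ]), 'moment': array([ 0.01575228, -0.02651532, -0.01032627]), 'grip_force': 0.0, 'finger_gap': 85.38124602046298}
```

View pics/scene0.png

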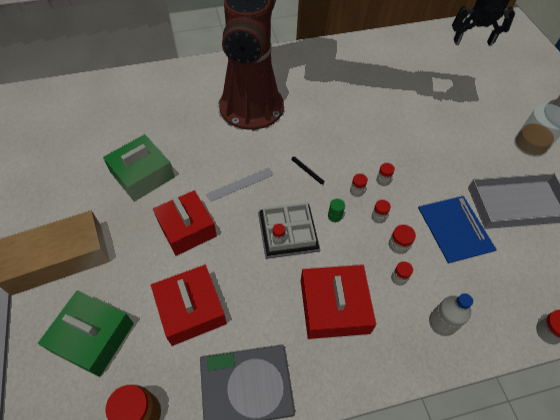

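View pics/side0.png

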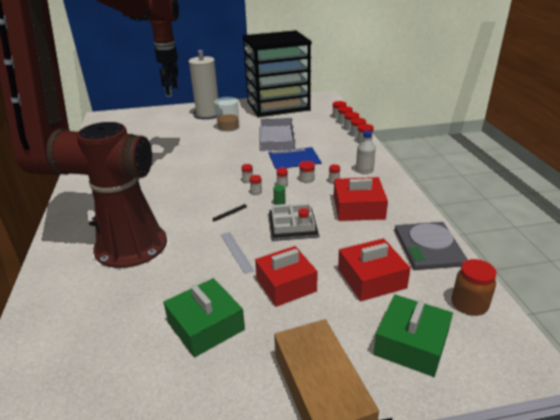

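Scene view: four 40 mm pots at (360,182), (386,171), (382,208) and (404,270), with the larger wide pot at (403,236) and a green look-alike at (337,208). The narrow pot is in the caddy at (279,231). The red lids are at (185,222), (189,303) and (338,300), and the board is at (457,228).

```bash
cat > m.py <<'E'
from h import *
def masks(c):
    hsv=cv2.cvtColor(c["frame"],cv2.COLOR_BGR2HSV)
    h,s,v=cv2.split(hsv)
    red=((h<8)|(h>172))&(s>130)&(v>90)
    blue=(h>100)&(h<130)&(s>120)
    return red,blue
def objs(c,lo=20):
    W=cloud(c); red,blue=masks(c)
    for nm,m in(("red",red),("blue",blue)):
        n,l,st,ce=cv2.connectedComponentsWithStats(m.astype(np.uint8))
        for i in range(1,n):
            if st[i,4]<lo: continue
            p=W[l==i]; p=p[~np.isnan(p[:,0])]
            if len(p)<10: continue
            zt=np.percentile(p[:,2],95)
            if not(-5<zt<140) or abs(p[:,1].mean())>1000: continue
            top=p[np.abs(p[:,2]-np.median(p[p[:,2]>zt-8,2]))<5]
            r=cv2.minAreaRect(top[:,:2].astype(np.float32))
            print(nm,ce[i].round(0),st[i,4],'ztop',round(np.median(top[:,2]),1),'c',np.round(r[0],1),'size',np.round(r[1],1),'ang',round(r[2],1))
E
python3 - <<'E'
from m import *
for n in("scene","side"):
    print(n); objs(pickle.load(open(n+'.pkl','rb')))
    c=pickle.load(open(n+'.pkl','rb'));W=cloud(c)
c=pickle.load(open('scene.pkl','rb'));W=cloud(c)
for u,v in[(290,208),(140,335),(250,185),(300,120)]:print(u,v,W[v,u])
# caddy block: pts with z 36..46 near
p=W[190:260,245:330].reshape(-1,3)
for lo,hi in((36,48),(14,26),):
    q=p[(p[:,2]>lo)&(p[:,2]<hi)]; print(lo,len(q),np.median(q[:,2]),cv2.minAreaRect(q[:,:2].astype(np.float32)))
cv2.imwrite('pics/crop1.png',cv2.resize(c["frame"][150:345,150:430],None,fx=2.8,fy=2.8,interpolation=cv2.INTER_CUBIC))
E
```

```text
scene
red [387. 168.] 125 ztop 61.2 c [385.3 303.1] size [38.2 34.9] ang 66.6
red [360. 179.] 132 ztop 60.9 c [404.  216.1] size [36.3 34.6] ang 46.9
red [183. 217.] 1611 ztop 70.8 c [ 412.3 -266.5] size [119.4 116.9] ang 16.0
red [383. 206.] 147 ztop 61.2 c [499.6 244.2] size [37.2 36.8] ang 24.8
red [278. 229.] 107 ztop 74.5 c [510.2 -40.8] size [27.5 29.6] ang 76.3
red [404. 234.] 324 ztop 61.2 c [592.2 265.4] size [53.1 52.3] ang 28.4
red [404. 269.] 192 ztop 61.2 c [682.2 227.6] size [36.2 36.3] ang 73.8
red [186. 301.] 2993 ztop 70.8 c [ 636.8 -289.6] size [133.5 133.5] ang 8.7
red [338. 298.] 3657 ztop 71.2 c [712.7  46.7] size [147.5 146.8] ang 80.5
red [555. 320.] 187 ztop 65.3 c [884.3 503.8] size [21.6 58.8] ang 56.5
red [126. 403.] 1184 ztop 110.8 c [ 833.6 -427.4] size [75.4 61.8] ang 75.9
blue [455. 230.] 2688 ztop 9.4 c [582.5 434.7] size [180.  141.3] ang 1.5
side
red [352. 116.] 425 ztop 62.9 c [877.9 663.1] size [ 65.6 344. ] ang 6.0
red [307. 166.] 126 ztop 59.1 c [589.1 262. ] size [55.6 47.8] ang 67.6
red [247. 168.] 69 ztop 59.4 c [382.4 300.3] size [40.2 31.5] 
[... 398 characters left out ...]
 c [ 633.9 -291.6] size [136.8 137.9] ang 7.8
red [289. 277.] 1865 ztop 69.6 c [ 409.4 -268.4] size [118.9 123.5] ang 16.2
red [479. 272.] 684 ztop 109.1 c [ 837.5 -431.4] size [76.4 74.3] ang 69.2
blue [294. 158.] 573 ztop 7.3 c [579.5 433.9] size [173.4 138.2] ang 1.2
290 208 [430.33914504  12.87594483  29.58503622]
140 335 [ 6.69725084e+02 -4.13004357e+02  2.28731712e-01]
250 185 [nan nan nan]
300 120 [ 99.6136373  137.68878361   2.04945806]
36 749 41.96042581759754 ((485.6700744628906, 21.625259399414062), (176.02099609375, 122.47379302978516), 84.47218322753906)
14 1105 18.23777096560674 ((486.3783874511719, 16.27538299560547), (186.0927276611328, 139.40968322753906), 83.83206176757812)
```

View pics/crop1.png

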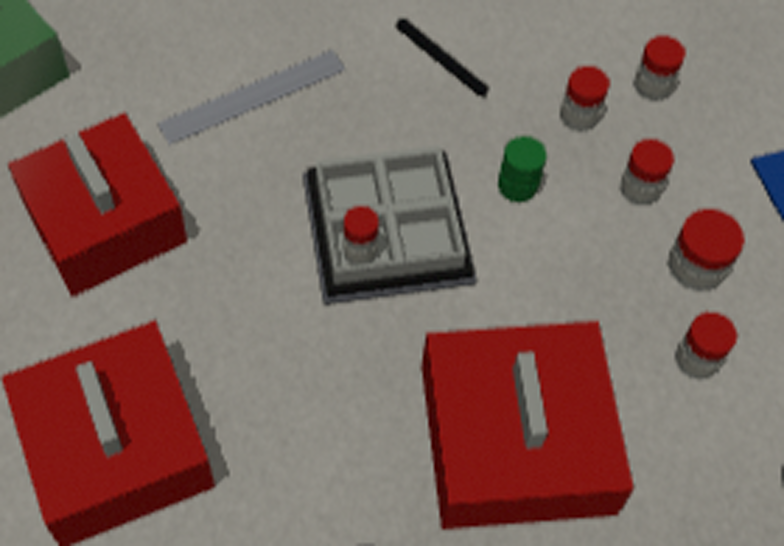

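The crop confirms the red lids by size: 118 mm top at (185,222), 134 mm at (189,303), which is lid_medium, and 148 mm at (338,300). The narrow pot stands in the pocket at (279,231). Next I'll fit the caddy pose and work out a hover for the wrist camera.

```bash
cat >> m.py <<'E'
from scipy.spatial.transform import Rotation as Ro
from scipy.optimize import minimize
def caddy(c,g=(486,-12)):
    W=cloud(c).reshape(-1,3); hsv=cv2.cvtColor(c["frame"],cv2.COLOR_BGR2HSV).reshape(-1,3)
    d=np.hypot(W[:,0]-g[0],W[:,1]-g[1])
    m=(d<95)&(W[:,2]>36)&(W[:,2]<48)&(hsv[:,1]<70)
    mk=W[m]; p=mk[:,:2]
    # robust square fit: 120 square + cross template
    def cost(x):
        a=x[2]; R=np.array([[np.cos(a),np.sin(a)],[-np.sin(a),np.cos(a)]])
        q=np.abs((p-x[:2])@R.T)
        out=np.maximum(q.max(1)-60,0); # outside
        inn=np.minimum(24.5-np.abs(q-30).max(1),1e9).clip(0) # inside pocket
        return np.sum(np.minimum(out+inn,6))
    best=min((minimize(cost,[*(g+np.array([i,j])),a],method='Nelder-Mead') for i in(-6,0,6) for j in(-6,0,6) for a in(-.6,-.3,0,.3,.6)),key=lambda r:r.fun)
    x=best.x; print('caddy',x.round(2),'deg',round(np.degrees(x[2]),2),'n',len(p),'z',np.median(mk[:,2]).round(1),'cost/n',round(best.fun/len(p),2))
    return x
def go(x,y,z,ydir=None):
    """print step in the tool's axes; ydir: world angle (deg) of closing line, or None"""
    s=manip.sense(); R=Ro.from_quat(s["eef_rot"]).as_matrix()
    d=R.T@(np.array([x,y,z])-s["ee_pos"]); yaw=0
    if ydir is not None:
        cur=np.degrees(np.arctan2(R[1,1],R[0,1])); e=(ydir-cur+90)%180-90; yaw=-np.radians(e)
    n=max(np.linalg.norm(d)/41.7,abs(np.degrees(yaw))/7.16)
    print(f'dx {d[0]/1e3:.4f} dy {d[1]/1e3:.4f} dz {d[2]/1e3:.4f} yaw {yaw:.3f} rows>={n:.1f} | from {s["ee_pos"].round(1)} q6 {s["joint_pos"][5]:.2f} gap {s["finger_gap"]:.1f} t {s["clock"]:.2f}')
    return d
E
python3 - <<'E'
from m import *
for n in("scene","side"): caddy(pickle.load(open(n+'.pkl','rb')))
w=pickle.load(open('wrist.pkl','rb')); C=-np.array(w["R"]).T@w["t"]
s=manip.sense();print('cam off tool',Ro.from_quat(s["eef_rot"]).as_matrix().T@(C-s["ee_pos"]))
go(508,-42,260,None)
go(420,0,300,None)
E
```

```text
caddy [ 4.835e+02 -6.200e+00 -9.000e-02] deg -5.41 n 747 z 42.0 cost/n 0.31
caddy [ 4.8073e+02 -8.7800e+00 -9.0000e-02] deg -5.37 n 438 z 40.4 cost/n 0.77
cam off tool [  85.0711418     0.34964287 -120.47068929]
dx -0.5027 dy -0.5395 dz -0.0068 yaw 0.000 rows>=17.7 | from [154.3 605.  252.3] q6 -0.11 gap 85.4 t 0.15
dx -0.4070 dy -0.5207 dz -0.0468 yaw 0.000 rows>=15.9 | from [154.3 605.  252.3] q6 -0.11 gap 85.4 t 0.15
```

Request:
{"fn": "apply_moves", "kwargs": {"steps": [{"dx":-0.03,"dy":-0.03,"dz":-0.024,"fingers":0.8},{"dx":-0.055,"dy":-0.06,"dz":-0.024,"fingers":0.8},{"dx":-0.08,"dy":-0.09,"dz":-0.024,"fingers":0.8},{"dx":-0.105,"dy":-0.12,"dz":-0.024,"fingers":0.8},{"dx":-0.13,"dy":-0.15,"dz":-0.024,"fingers":0.8},{"dx":-0.155,"dy":-0.18,"dz":-0.024,"fingers":0.8},{"dx":-0.18,"dy":-0.205,"dz":-0.024,"fingers":0.8},{"dx":-0.205,"dy":-0.23,"dz":-0.024,"fingers":0.8},{"dx":-0.228,"dy":-0.257,"dz":-0.024,"fingers":0.8},{"dx":-0.228,"dy":-0.257,"dz":-0.024,"fingers":0.8}]}}

```text
invalid input
```

Request:
{"fn": "apply_moves", "kwargs": {"steps": [{"dx":-0.229,"dy":-0.258,"dz":-0.024,"yaw":-0.94},{"dx":-0.229,"dy":-0.258,"dz":-0.024,"yaw":-0.94},{"dx":-0.229,"dy":-0.258,"dz":-0.024,"yaw":-0.94},{"dx":-0.229,"dy":-0.258,"dz":-0.024,"yaw":-0.94},{"dx":-0.229,"dy":-0.258,"dz":-0.024,"yaw":-0.94},{"dx":-0.229,"dy":-0.258,"dz":-0.024,"yaw":-0.94},{"dx":-0.229,"dy":-0.258,"dz":-0.024,"yaw":-0.94},{"dx":-0.229,"dy":-0.258,"dz":-0.024,"yaw":-0.94},{"dx":-0.229,"dy":-0.258,"dz":-0.024,"yaw":-0.94},{"dx":-0.229,"dy":-0.258,"dz":-0.024,"yaw":-0.94}]}}

```text
invalid input
```

Run:
```python
from m import *
w=grab("wrist"); cv2.imwrite('pics/w1.png',w["frame"])
caddy(w); objs(w,60); go(509,-41,120,-50.4)
```

```text
caddy [480.  -18.   -0.6] deg -34.38 n 0 z nan cost/n nan
dx -0.5034 dy -0.5383 dz 0.1332 yaw -0.941 rows>=18.0 | from [154.3 605.2 252.4] q6 -0.11 gap 85.4 t 0.20
  return _methods._mean(a, axis=axis, dtype=dtype,
  ret = ret.dtype.type(ret / rcount)
m.py:36: RuntimeWarning: invalid value encountered in scalar divide
  x=best.x; print('caddy',x.round(2),'deg',round(np.degrees(x[2]),2),'n',len(p),'z',np.median(mk[:,2]).round(1),'cost/n',round(best.fun/len(p),2))
```

Request:
{"fn": "apply_moves", "kwargs": {"steps": [{"dx":-0.03,"dy":-0.03,"dz":-0.024,"yaw":0,"fingers":0.8},{"dx":-0.06,"dy":-0.06,"dz":-0.024,"yaw":0,"fingers":0.8}]}}

```text
clock: 0.37
ee_pos: [194.0, 540.1, 278.0]
eef_rot: [0.123, 0.992, 0.001, 0.0]
force: [1.1, 1.4, 2.1]
finger_gap: 68.9
grip_force: 0.0
```

Request:
{"fn": "apply_moves", "kwargs": {"steps": [{"dx":-0.026,"dy":-0.03,"dz":-0.01,"yaw":0,"fingers":0.8},{"dx":-0.052,"dy":-0.06,"dz":-0.02,"yaw":0,"fingers":0.8},{"dx":-0.078,"dy":-0.09,"dz":-0.024,"yaw":0,"fingers":0.8},{"dx":-0.104,"dy":-0.12,"dz":-0.024,"yaw":0,"fingers":0.8},{"dx":-0.13,"dy":-0.15,"dz":-0.024,"yaw":0,"fingers":0.8},{"dx":-0.156,"dy":-0.18,"dz":-0.024,"yaw":0,"fingers":0.8},{"dx":-0.182,"dy":-0.21,"dz":-0.024,"yaw":0,"fingers":0.8},{"dx":-0.2,"dy":-0.23,"dz":-0.024,"yaw":0,"fingers":0.8}]}}

```text
clock: 1.03
ee_pos: [331.8, 263.7, 300.8]
eef_rot: [0.125, 0.992, -0.0, 0.0]
force: [0.1, 0.6, -1.2]
finger_gap: 68.2
grip_force: 0.0
```

Request:
{"fn": "apply_moves", "kwargs": {"steps": [{"dx":-0.197,"dy":-0.225,"dz":0,"yaw":-0.94,"fingers":0.8},{"dx":-0.197,"dy":-0.225,"dz":0,"yaw":-0.94,"fingers":0.8},{"dx":-0.197,"dy":-0.225,"dz":0,"yaw":-0.94,"fingers":0.8},{"dx":-0.197,"dy":-0.225,"dz":0,"yaw":-0.94,"fingers":0.8},{"dx":-0.197,"dy":-0.225,"dz":0,"yaw":-0.94,"fingers":0.8},{"dx":-0.197,"dy":-0.225,"dz":0,"yaw":-0.94,"fingers":0.8},{"dx":-0.197,"dy":-0.225,"dz":0,"yaw":-0.94,"fingers":0.8},{"dx":-0.197,"dy":-0.225,"dz":0,"yaw":-0.94,"fingers":0.8},{"dx":-0.197,"dy":-0.225,"dz":0,"yaw":-0.94,"fingers":0.8},{"dx":-0.197,"dy":-0.225,"dz":0,"yaw":-0.94,"fingers":0.8}]}}

```text
clock: 1.87
ee_pos: [467.7, -3.8, 300.7]
eef_rot: [-0.337, 0.941, -0.001, -0.0]
force: [0.1, 0.3, 0.8]
finger_gap: 68.6
grip_force: 0.0
```

Run:
```python
from m import *
w=grab("wrist"); cv2.imwrite('pics/w1.png',w["frame"])
caddy(w); objs(w,60); go(509,-41,120,-50.4)
```

```text
caddy [ 4.8269e+02 -7.6000e+00 -9.0000e-02] deg -5.26 n 4280 z 41.2 cost/n 0.15
red [108.  10.] 1140 ztop 69.8 c [ 455.8 -219.2] size [23.1 62. ] ang 39.5
red [ 10. 123.] 1712 ztop 69.8 c [ 612.3 -240.6] size [102.6  29.1] ang 9.1
red [226. 184.] 707 ztop 73.9 c [508.1 -41.3] size [30.4 29.2] ang 11.4
red [468. 251.] 839 ztop 60.1 c [401.8 216.1] size [37.5 37.9] ang 42.2
red [529. 283.] 759 ztop 60.1 c [383.7 303. ] size [38.1 38.4] ang 21.4
red [223. 355.] 3994 ztop 69.9 c [699.3  64.9] size [114.6 119.8] ang 80.6
red [425. 317.] 484 ztop 60.0 c [492.1 245.6] size [38.4 26.9] ang 71.7
red [367. 374.] 260 ztop 60.0 c [601.  249.5] size [42.6 16.3] ang 26.6
blue [436. 413.] 383 ztop 8.1 c [610.6 431.7] size [32.  48.8] ang 38.6
dx -0.0080 dy -0.0572 dz 0.1805 yaw -0.006 rows>=4.5 | from [466.7  -1.9 300.5] q6 -2.41 gap 68.6 t 1.92
```

View pics/w1.png

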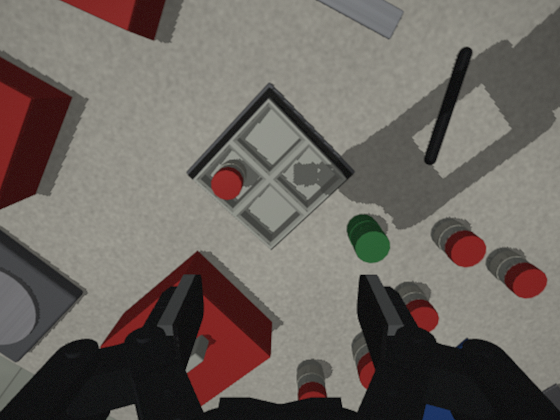

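Wrist view: the narrow pot is in the left pocket at (228,180) and the caddy centre is at about (270,172), yaw −5.3°. All three cameras agree to within 2–3 mm. Next I'll grasp the narrow pot.

Request:
{"fn": "apply_moves", "kwargs": {"steps": [{"dx":-0.0073,"dy":-0.0573,"dz":0.04,"yaw":0,"fingers":0.8},{"dx":-0.0073,"dy":-0.0573,"dz":0.08,"yaw":0,"fingers":0.8},{"dx":-0.0073,"dy":-0.0573,"dz":0.12,"yaw":0,"fingers":0.8},{"dx":-0.0073,"dy":-0.0573,"dz":0.15,"yaw":0,"fingers":0.8},{"dx":-0.0073,"dy":-0.0573,"dz":0.18,"yaw":0,"fingers":0.8},{"dx":-0.0073,"dy":-0.0573,"dz":0.21,"yaw":0,"fingers":0.8},{"dx":-0.0073,"dy":-0.0573,"dz":0.2305,"yaw":0,"fingers":0.8},{"dx":-0.0073,"dy":-0.0573,"dz":0.2305,"yaw":0,"fingers":0.8},{"dx":-0.0073,"dy":-0.0573,"dz":0.2305,"yaw":0,"fingers":0.8}]}}

```text
clock: 2.67
ee_pos: [507.0, -38.4, 69.3]
eef_rot: [-0.338, 0.941, 0.001, -0.002]
force: [0.7, 0.7, 1.2]
finger_gap: 68.2
grip_force: 0.0
```

Request:
{"fn": "apply_moves", "kwargs": {"steps": [{"dx":0,"dy":0,"dz":0,"yaw":0,"fingers":0.1},{"dx":0,"dy":0,"dz":0,"yaw":0,"fingers":0.1},{"dx":0,"dy":0,"dz":0,"yaw":0,"fingers":0.1},{"dx":0,"dy":0,"dz":0,"yaw":0,"fingers":0.1},{"dx":0,"dy":0,"dz":0,"yaw":0,"fingers":0.1},{"dx":0,"dy":0,"dz":0,"yaw":0,"fingers":0.1},{"dx":0,"dy":0,"dz":0,"yaw":0,"fingers":0.1},{"dx":0,"dy":0,"dz":0,"yaw":0,"fingers":0.1}]}}

```text
clock: 3.33
ee_pos: [510.6, -40.2, 72.8]
eef_rot: [-0.338, 0.941, -0.001, 0.002]
force: [-1.1, 0.9, 6.6]
finger_gap: 30.3
grip_force: 58.9
```

Request:
{"fn": "apply_moves", "kwargs": {"steps": [{"dx":0,"dy":0,"dz":-0.02,"yaw":0,"fingers":0.1},{"dx":0,"dy":0,"dz":-0.04,"yaw":0,"fingers":0.1},{"dx":0,"dy":0,"dz":-0.06,"yaw":0,"fingers":0.1},{"dx":0,"dy":0,"dz":-0.09,"yaw":0,"fingers":0.1},{"dx":0,"dy":0,"dz":-0.12,"yaw":0,"fingers":0.1},{"dx":0,"dy":0,"dz":-0.12,"yaw":0,"fingers":0.1}]}}

```text
clock: 3.83
ee_pos: [513.1, -40.8, 197.8]
eef_rot: [-0.338, 0.941, -0.004, 0.006]
force: [1.4, -0.3, 0.6]
finger_gap: 29.8
grip_force: 59.8
```

Run:
```python
from m import *
s=manip.sense();print(s["grip_force"]);go(575,415,190,None); w=grab("wrist"); objs(w,60)
```

```text
59.75183054746594
dx -0.3379 dy 0.3122 dz 0.0074 yaw 0.000 rows>=11.0 | from [513.1 -40.8 197.8] q6 -2.48 gap 29.8 t 3.83
red [ 4. 93.] 281 ztop 69.8 c [ 573.4 -233.5] size [28.9  7.5] ang 22.1
red [259. 381.] 2107 ztop 70.0 c [660.   48.6] size [78.8 47.4] ang 80.8
red [529. 377.] 1090 ztop 60.1 c [497.6 243.3] size [38.1 38. ] ang 26.3
red [172. 409.] 334 ztop 70.0 c [729.7   9.9] size [42.8 15.7] ang 5.7
blue [549. 409.] 490 ztop 7.8 c [523.2 365.5] size [35.5 28.9] ang 49.1
```

Request:
{"fn": "apply_moves", "kwargs": {"steps": [{"dx":-0.02,"dy":0.019,"dz":0,"yaw":0,"fingers":0.1},{"dx":-0.047,"dy":0.044,"dz":0,"yaw":0,"fingers":0.1},{"dx":-0.074,"dy":0.069,"dz":0,"yaw":0,"fingers":0.1},{"dx":-0.101,"dy":0.094,"dz":0,"yaw":0,"fingers":0.1},{"dx":-0.128,"dy":0.118,"dz":0,"yaw":0,"fingers":0.1},{"dx":-0.155,"dy":0.143,"dz":0,"yaw":0,"fingers":0.1},{"dx":-0.182,"dy":0.168,"dz":0,"yaw":0,"fingers":0.1},{"dx":-0.209,"dy":0.193,"dz":0,"yaw":0,"fingers":0.1},{"dx":-0.236,"dy":0.218,"dz":0,"yaw":0,"fingers":0.1},{"dx":-0.263,"dy":0.243,"dz":0,"yaw":0,"fingers":0.1}]}}

```text
clock: 4.72
ee_pos: [555.5, 316.3, 188.4]
eef_rot: [-0.338, 0.941, -0.0, -0.001]
force: [0.2, -0.3, -1.2]
finger_gap: 30.1
grip_force: 59.7
```

Request:
{"fn": "apply_moves", "kwargs": {"steps": [{"dx":-0.025,"dy":0.023,"dz":0,"yaw":0,"fingers":0.1},{"dx":-0.05,"dy":0.046,"dz":0,"yaw":0,"fingers":0.1},{"dx":-0.075,"dy":0.069,"dz":0,"yaw":0,"fingers":0.1},{"dx":-0.075,"dy":0.069,"dz":0,"yaw":0,"fingers":0.1},{"dx":-0.075,"dy":0.069,"dz":0,"yaw":0,"fingers":0.1}]}}

```text
clock: 5.13
ee_pos: [569.2, 417.1, 188.0]
eef_rot: [-0.34, 0.941, -0.0, -0.002]
force: [-0.0, 0.5, -1.4]
finger_gap: 29.9
grip_force: 59.8
```

Run:
```python
from m import *
s=manip.sense();print(s["grip_force"],s["eef_rot"]);go(575,415,67,None); w=grab("wrist"); cv2.imwrite('pics/w2.png',w["frame"]); objs(w,60)
```

```text
59.77976273250533 [-3.39551582e-01  9.40586108e-01 -3.89155758e-04 -1.53129879e-03]
dx -0.0035 dy -0.0053 dz 0.1210 yaw 0.000 rows>=2.9 | from [569.2 417.1 188. ] q6 -1.73 gap 29.9 t 5.13
red [85. 94.] 5525 ztop 59.9 c [590.6 265.6] size [54.1 55. ] ang 41.0
blue [285. 184.] 21589 ztop 8.0 c [581.1 434.6] size [178.9 138.4] ang 1.5
blue [340. 229.] 213 ztop 7.8 c [560.9 483.4] size [ 3.2 77.9] ang 88.8
```

View pics/w2.png

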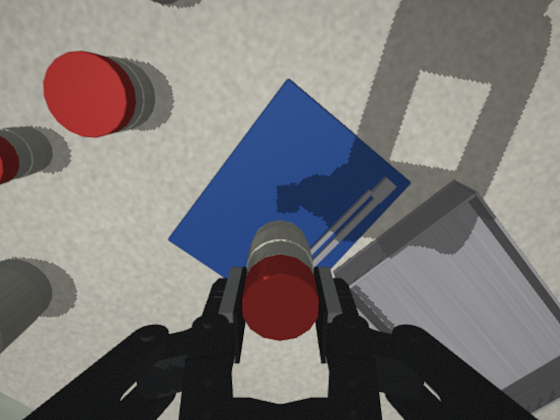

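The narrow pot is held upright at (281,290) over the board, clear of the forceps near (350,220). I'll lower it now.

Request:
{"fn": "apply_moves", "kwargs": {"steps": [{"dx":0,"dy":-0.005,"dz":0.03,"yaw":0,"fingers":0.1},{"dx":0,"dy":-0.005,"dz":0.06,"yaw":0,"fingers":0.1},{"dx":0,"dy":-0.005,"dz":0.09,"yaw":0,"fingers":0.1},{"dx":0,"dy":-0.005,"dz":0.11,"yaw":0,"fingers":0.1},{"dx":0,"dy":-0.005,"dz":0.118,"yaw":0,"fingers":0.1},{"dx":0,"dy":-0.005,"dz":0.118,"yaw":0,"fingers":0.1},{"dx":0,"dy":-0.005,"dz":0.118,"yaw":0,"fingers":0.1}]}}

```text
clock: 5.77
ee_pos: [574.0, 411.0, 72.4]
eef_rot: [-0.338, 0.941, -0.0, -0.0]
force: [-0.4, -0.6, -0.4]
finger_gap: 30.1
grip_force: 59.8
```

Request:
{"fn": "apply_moves", "kwargs": {"steps": [{"dx":0,"dy":0,"dz":0.002,"yaw":0,"fingers":0.1},{"dx":0,"dy":0,"dz":0.002,"yaw":0,"fingers":0.1},{"dx":0,"dy":0,"dz":0.002,"yaw":0,"fingers":0.1}]}}

```text
clock: 6.02
ee_pos: [574.4, 412.3, 71.6]
eef_rot: [-0.338, 0.941, 0.0, 0.001]
force: [-0.2, -0.4, -0.9]
finger_gap: 30.3
grip_force: 59.8
```

Request:
{"fn": "apply_moves", "kwargs": {"steps": [{"dx":0,"dy":0,"dz":0.0015,"yaw":0,"fingers":0.1},{"dx":0,"dy":0,"dz":0.0015,"yaw":0,"fingers":0.1},{"dx":0,"dy":0,"dz":0.0015,"yaw":0,"fingers":0.1}]}}

```text
clock: 6.27
ee_pos: [573.6, 412.1, 68.9]
eef_rot: [-0.338, 0.941, 0.0, 0.0]
force: [0.4, -0.9, -1.4]
finger_gap: 30.2
grip_force: 59.8
```

Request:
{"fn": "apply_moves", "kwargs": {"steps": [{"dx":0,"dy":0,"dz":0.0015,"yaw":0,"fingers":0.1},{"dx":0,"dy":0,"dz":0.0015,"yaw":0,"fingers":0.1},{"dx":0,"dy":0,"dz":0.0015,"yaw":0,"fingers":0.1}]}}

```text
clock: 6.52
ee_pos: [573.6, 412.0, 67.0]
eef_rot: [-0.338, 0.941, -0.0, -0.0]
force: [-0.0, -0.1, -0.6]
finger_gap: 29.8
grip_force: 59.8
```

Request:
{"fn": "apply_moves", "kwargs": {"steps": [{"dx":0,"dy":0,"dz":0.001,"yaw":0,"fingers":0.1},{"dx":0,"dy":0,"dz":0.001,"yaw":0,"fingers":0.1},{"dx":0,"dy":0,"dz":0.001,"yaw":0,"fingers":0.1}]}}

```text
clock: 6.77
ee_pos: [573.8, 412.2, 67.0]
eef_rot: [-0.338, 0.941, 0.0, 0.0]
force: [-1.9, -1.1, 3.0]
finger_gap: 29.9
grip_force: 60.2
```

Run:
```python
from m import *
w=grab("side"); cv2.imwrite('pics/s2.png',cv2.resize(w["frame"][110:230,220:360],None,fx=4,fy=4))
W=cloud(w); red,_=masks(w); objs(w,50)
w=grab("scene");objs(w,60)
```

```text
red [352. 116.] 428 ztop 63.2 c [877.3 657.3] size [ 64.  337.6] ang 5.4
red [247. 167.] 82 ztop 58.8 c [381.3 302.3] size [39.9 37. ] ang 57.5
red [307. 166.] 128 ztop 59.3 c [590.2 259.8] size [57.7 49.1] ang 77.5
red [334. 168.] 69 ztop 59.0 c [679.2 223.1] size [41.8 31.1] ang 74.2
red [282. 172.] 77 ztop 59.3 c [495.7 241.8] size [37.2 37.7] ang 7.9
red [255. 179.] 84 ztop 59.8 c [400.1 213. ] size [49.  33.8] ang 81.1
red [360. 201.] 1687 ztop 69.1 c [708.4  41.4] size [155.4 147.6] ang 80.4
red [377. 270.] 2294 ztop 69.3 c [ 633.2 -291.7] size [135.9 140. ] ang 8.0
red [289. 278.] 1882 ztop 69.6 c [ 409.4 -269.2] size [118.6 120.1] ang 15.6
red [479. 272.] 688 ztop 109.0 c [ 837.  -431.9] size [75.4 75.6] ang 80.8
blue [294. 158.] 473 ztop 7.5 c [579.5 430.9] size [176.6 139.1] ang 3.1
red [387. 168.] 127 ztop 60.9 c [384.7 303.3] size [36.8 35.8] ang 86.4
red [360. 179.] 136 ztop 61.0 c [404.3 216.6] size [36.6 37.4] ang 11.9
red [183. 217.] 1622 ztop 70.7 c [ 413.4 -266. ] size [119.  117.2] ang 16.1
red [383. 206.] 147 ztop 60.9 c [499.3 244.6] size [36.9 36.7] ang 76.2
red [404. 234.] 328 ztop 61.3 c [592.9 264.7] size [52.7 51.5] ang 36.3
red [404. 269.] 192 ztop 61.1 c [682.7 228.2] size [38.5 36. ] ang 80.8
red [186. 301.] 3005 ztop 70.8 c [ 637.  -289.6] size [134.  133.7] ang 8.7
red [338. 298.] 3659 ztop 71.2 c [712.5  46.9] size [148. 147.] ang 80.9
red [555. 320.] 187 ztop 65.8 c [884.3 503. ] size [23.3 56.6] ang 59.9
red [126. 403.] 1186 ztop 110.9 c [ 833.7 -427.1] size [76.2 61.8] ang 76.5
blue [455. 232.] 2296 ztop 9.5 c [582.3 434. ] size [178.8 139.8] ang 1.5
```

Contact felt (about 3 N up) with the pot resting on the board. I'll release, lift and turn towards the first pot, C, at (498,243).

Request:
{"fn": "apply_moves", "kwargs": {"steps": [{"dx":0,"dy":0,"dz":0,"yaw":0,"fingers":0.5},{"dx":0,"dy":0,"dz":0,"yaw":0,"fingers":0.7},{"dx":0,"dy":0,"dz":0,"yaw":0,"fingers":0.7},{"dx":0,"dy":0,"dz":0,"yaw":0,"fingers":0.7},{"dx":0,"dy":0,"dz":-0.02,"yaw":0,"fingers":0.7},{"dx":0,"dy":0,"dz":-0.05,"yaw":0,"fingers":0.8},{"dx":0,"dy":0,"dz":-0.085,"yaw":0,"fingers":0.8},{"dx":0,"dy":0,"dz":-0.115,"yaw":0,"fingers":0.8},{"dx":0,"dy":0,"dz":-0.133,"yaw":0,"fingers":0.8}]}}

```text
clock: 7.62
ee_pos: [575.4, 413.1, 204.0]
eef_rot: [-0.338, 0.941, 0.001, 0.003]
force: [0.0, 1.3, 1.2]
finger_gap: 68.1
grip_force: 0.0
```

Request:
{"fn": "apply_moves", "kwargs": {"steps": [{"dx":0.03,"dy":-0.015,"dz":0,"yaw":0.12,"fingers":0.8},{"dx":0.06,"dy":-0.03,"dz":0,"yaw":0.24,"fingers":0.8},{"dx":0.09,"dy":-0.045,"dz":0,"yaw":0.36,"fingers":0.8},{"dx":0.12,"dy":-0.06,"dz":0,"yaw":0.48,"fingers":0.8},{"dx":0.15,"dy":-0.074,"dz":0,"yaw":0.6,"fingers":0.8},{"dx":0.166,"dy":-0.082,"dz":0,"yaw":0.72,"fingers":0.8},{"dx":0.166,"dy":-0.082,"dz":0,"yaw":0.84,"fingers":0.8},{"dx":0.166,"dy":-0.082,"dz":0,"yaw":0.96,"fingers":0.8},{"dx":0.166,"dy":-0.082,"dz":0,"yaw":1.08,"fingers":0.8},{"dx":0.166,"dy":-0.082,"dz":0,"yaw":1.2,"fingers":0.8}]}}

```text
clock: 8.45
ee_pos: [497.8, 242.8, 199.3]
eef_rot: [0.255, 0.967, 0.0, 0.0]
force: [-0.5, 0.3, 0.2]
finger_gap: 68.4
grip_force: 0.0
```

Request:
{"fn": "apply_moves", "kwargs": {"steps": [{"dx":0,"dy":0,"dz":0,"yaw":0.12,"fingers":0.8},{"dx":0,"dy":0,"dz":0,"yaw":0.24,"fingers":0.8},{"dx":0,"dy":0,"dz":0,"yaw":0.37,"fingers":0.8},{"dx":0,"dy":0,"dz":0,"yaw":0.37,"fingers":0.8},{"dx":0,"dy":0,"dz":0,"yaw":0.37,"fingers":0.8}]}}

```text
clock: 8.87
ee_pos: [497.9, 243.1, 199.2]
eef_rot: [0.425, 0.905, -0.0, 0.0]
force: [-0.3, 0.0, 0.5]
finger_gap: 68.6
grip_force: 0.0
```

Run:
```python
from m import *
go(498,243.5,62,39.7)
w=grab("wrist"); cv2.imwrite('pics/w3.png',w["frame"]); objs(w,60)
w=grab("scene");objs(w,60); cv2.imwrite('pics/sc3.png',w["frame"])
```

```text
dx 0.0002 dy 0.0004 dz 0.1372 yaw 0.001 rows>=3.3 | from [497.9 243.1 199.2] q6 -0.37 gap 68.6 t 8.87
red [206.  32.] 2848 ztop 59.9 c [383.3 304.9] size [38.8 35.5] ang 13.8
red [522.  94.] 1710 ztop 68.0 c [571.9 410.9] size [30.5 30.7] ang 74.8
red [157. 151.] 2169 ztop 59.9 c [401.9 216.9] size [38.4 38.2] ang 69.9
red [281. 202.] 1868 ztop 59.9 c [498.1 244.9] size [37.5 39. ] ang 39.4
red [385. 252.] 3098 ztop 59.9 c [590.2 267.4] size [55.1 52. ] ang 16.3
red [436. 332.] 330 ztop 59.8 c [679.4 241.1] size [12.9 34. ] ang 89.0
blue [477.  86.] 21960 ztop 8.0 c [581.4 421.2] size [180.2 112.4] ang 1.4
blue [546.  16.] 140 ztop 8.1 c [570.3 483.8] size [ 3.2 36. ] ang 88.7
red [388. 168.] 103 ztop 60.8 c [388.3 305.8] size [30.2 35.6] ang 48.3
red [360. 179.] 137 ztop 61.2 c [403.1 217.1] size [37.3 36.7] ang 35.1
red [183. 217.] 1639 ztop 70.8 c [ 412.1 -266.6] size [118.9 117.1] ang 16.0
red [383. 206.] 159 ztop 61.0 c [498.4 244.2] size [38.8 35.4] ang 14.2
red [454. 215.] 98 ztop 69.2 c [574.6 410.6] size [28.8 26.7] ang 61.3
red [404. 234.] 328 ztop 61.2 c [592.3 265.3] size [53.4 52.6] ang 81.5
red [404. 269.] 192 ztop 61.0 c [682.8 227.8] size [36.6 35.7] ang 73.5
red [186. 301.] 3024 ztop 70.9 c [ 636.9 -289.5] size [134.3 133.3] ang 8.9
red [338. 298.] 3685 ztop 71.2 c [711.9  46.9] size [147.8 148.1] ang 80.5
red [555. 320.] 188 ztop 65.8 c [884.5 503.3] size [22.6 56.9] ang 58.9
red [126. 403.] 1188 ztop 110.8 c [ 833.8 -426.9] size [75.8 61.6] ang 75.8
blue [455. 231.] 2401 ztop 9.4 c [582.9 434.1] size [177.9 141.6] ang 1.7
```

View pics/w3.png

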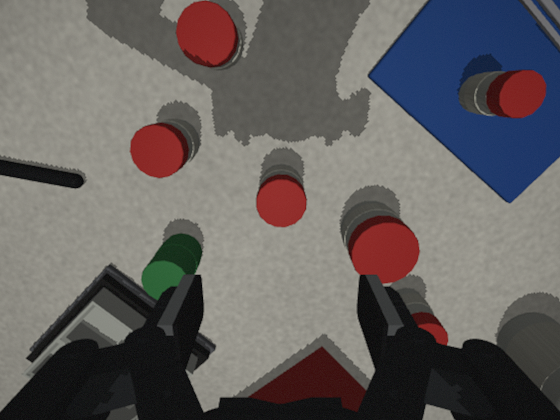

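The narrow pot stands on the board at (516,92). Candidates for this grasp are the pots at (281,202) and (385,250): the first is 38 mm across, so a 40 mm pot, and the second is the 55 mm wide pot, which I leave. The pot at (281,202) is directly below the gripper, so I'll grasp that one.

Request:
{"fn": "apply_moves", "kwargs": {"steps": [{"dx":0.001,"dy":0.001,"dz":0.03,"yaw":0,"fingers":0.8},{"dx":0.001,"dy":0.001,"dz":0.06,"yaw":0,"fingers":0.8},{"dx":0.001,"dy":0.001,"dz":0.09,"yaw":0,"fingers":0.8},{"dx":0.001,"dy":0.001,"dz":0.12,"yaw":0,"fingers":0.8},{"dx":0.001,"dy":0.001,"dz":0.137,"yaw":0,"fingers":0.8},{"dx":0.001,"dy":0.001,"dz":0.137,"yaw":0,"fingers":0.8},{"dx":0.001,"dy":0.001,"dz":0.137,"yaw":0,"fingers":0.8}]}}

```text
clock: 9.55
ee_pos: [497.1, 244.2, 61.3]
eef_rot: [0.425, 0.905, -0.001, -0.001]
force: [-0.3, 0.4, 0.5]
finger_gap: 68.4
grip_force: 0.0
```

Request:
{"fn": "apply_moves", "kwargs": {"steps": [{"dx":0,"dy":0,"dz":0,"yaw":0,"fingers":0.2},{"dx":0,"dy":0,"dz":0,"yaw":0,"fingers":0.2},{"dx":0,"dy":0,"dz":0,"yaw":0,"fingers":0.2},{"dx":0,"dy":0,"dz":0,"yaw":0,"fingers":0.2},{"dx":0,"dy":0,"dz":0,"yaw":0,"fingers":0.2},{"dx":0,"dy":0,"dz":0,"yaw":0,"fingers":0.2}]}}

```text
clock: 10.05
ee_pos: [499.9, 245.2, 64.9]
eef_rot: [0.426, 0.905, 0.001, 0.002]
force: [-0.8, -1.6, 6.3]
finger_gap: 37.9
grip_force: 59.2
```

Request:
{"fn": "apply_moves", "kwargs": {"steps": [{"dx":0,"dy":0,"dz":-0.02,"yaw":0,"fingers":0.2},{"dx":0,"dy":0,"dz":-0.05,"yaw":0,"fingers":0.2},{"dx":0,"dy":0,"dz":-0.08,"yaw":0,"fingers":0.2},{"dx":0,"dy":0,"dz":-0.11,"yaw":0,"fingers":0.2},{"dx":0,"dy":0,"dz":-0.135,"yaw":0,"fingers":0.2},{"dx":0,"dy":0,"dz":-0.135,"yaw":0,"fingers":0.2}]}}

```text
clock: 10.55
ee_pos: [502.0, 246.1, 204.6]
eef_rot: [0.426, 0.905, 0.005, 0.005]
force: [1.3, 1.2, -0.8]
finger_gap: 37.7
grip_force: 60.6
```

Request:
{"fn": "apply_moves", "kwargs": {"steps": [{"dx":-0.02,"dy":-0.014,"dz":0,"yaw":0,"fingers":0.2},{"dx":-0.047,"dy":-0.033,"dz":0,"yaw":0,"fingers":0.2},{"dx":-0.074,"dy":-0.052,"dz":0,"yaw":0,"fingers":0.2},{"dx":-0.101,"dy":-0.071,"dz":0,"yaw":0,"fingers":0.2},{"dx":-0.128,"dy":-0.09,"dz":0,"yaw":0,"fingers":0.2},{"dx":-0.155,"dy":-0.11,"dz":0,"yaw":0,"fingers":0.2},{"dx":-0.184,"dy":-0.13,"dz":0,"yaw":0,"fingers":0.2},{"dx":-0.184,"dy":-0.13,"dz":0,"yaw":0,"fingers":0.2},{"dx":-0.184,"dy":-0.13,"dz":0,"yaw":0,"fingers":0.2}]}}

```text
clock: 11.3
ee_pos: [514.7, 18.3, 196.5]
eef_rot: [0.428, 0.904, -0.0, -0.001]
force: [-0.9, 0.5, -0.5]
finger_gap: 37.8
grip_force: 60.6
```

```bash
cat >> m.py <<'E'
def held(w):
    # red pixels nearest: cap held in the gripper
    W=cloud(w);red,_=masks(w); s=manip.sense(); m=red&(np.hypot(W[...,0]-s["ee_pos"][0],W[...,1]-s["ee_pos"][1])<60)&(W[...,2]>s["ee_pos"][2]-40)
    p=W[m]; zt=np.percentile(p[:,2],97); t=p[p[:,2]>zt-3]; r=cv2.minAreaRect(t[:,:2].astype(np.float32)); print('held cap n',len(t),'z',zt.round(1),np.round(r[0],1),np.round(r[1],1),'tcp',s["ee_pos"].round(1),'grip',s["grip_force"].round(1))
E
python3 - <<'E'
from m import *
w=grab("wrist"); held(w); caddy(w)
go(515.2,19.6,78,39.7)
E
```

```text
Traceback (most recent call last):
  File "m.py", line 50, in held
    p=W[m]; zt=np.percentile(p[:,2],97); t=p[p[:,2]>zt-3]; r=cv2.minAreaRect(t[:,:2].astype(np.float32)); print('held cap n',len(t),'z',zt.round(1),np.round(r[0],1),np.round(r[1],1),'tcp',s["ee_pos"].round(1),'grip',s["grip_force"].round(1))
                                                                                                                                                                                                                        ^^^^^^^^^^^^^^^^^^^^^
AttributeError: 'float' object has no attribute 'round'
```

```bash
sed -i "s/s\[\"grip_force\"\].round(1)/round(s['grip_force'],1)/" m.py
python3 - <<'E'
from m import *
w=grab("wrist"); held(w); caddy(w)
go(515.2,19.6,81,39.7)
E
```

```text
held cap n 5800 z 193.5 [514.  20.] [115.8  39.2] tcp [514.5  20.3 196.6] grip 60.6
caddy [ 4.8256e+02 -6.6500e+00 -9.0000e-02] deg -5.27 n 6497 z 41.2 cost/n 0.01
dx -0.0011 dy 0.0001 dz 0.1156 yaw -0.002 rows>=2.8 | from [514.5  20.3 196.6] q6 -0.79 gap 37.7 t 11.40
```

Request:
{"fn": "apply_moves", "kwargs": {"steps": [{"dx":-0.0008,"dy":0.0004,"dz":0.03,"yaw":0,"fingers":0.2},{"dx":-0.0008,"dy":0.0004,"dz":0.055,"yaw":0,"fingers":0.2},{"dx":-0.0008,"dy":0.0004,"dz":0.075,"yaw":0,"fingers":0.2},{"dx":-0.0008,"dy":0.0004,"dz":0.085,"yaw":0,"fingers":0.2},{"dx":-0.0008,"dy":0.0004,"dz":0.095,"yaw":0,"fingers":0.2},{"dx":-0.0008,"dy":0.0004,"dz":0.105,"yaw":0,"fingers":0.2},{"dx":-0.0008,"dy":0.0004,"dz":0.114,"yaw":0,"fingers":0.2},{"dx":-0.0008,"dy":0.0004,"dz":0.114,"yaw":0,"fingers":0.2},{"dx":-0.0008,"dy":0.0004,"dz":0.114,"yaw":0,"fingers":0.2}]}}

```text
clock: 12.15
ee_pos: [516.0, 19.7, 83.2]
eef_rot: [0.426, 0.905, -0.0, -0.0]
force: [-0.2, 0.5, -0.5]
finger_gap: 38.0
grip_force: 60.7
```

Request:
{"fn": "apply_moves", "kwargs": {"steps": [{"dx":0,"dy":0,"dz":0.002,"yaw":0,"fingers":0.2},{"dx":0,"dy":0,"dz":0.003,"yaw":0,"fingers":0.2},{"dx":0,"dy":0,"dz":0.003,"yaw":0,"fingers":0.2}]}}

```text
clock: 12.4
ee_pos: [516.4, 19.4, 80.8]
eef_rot: [0.426, 0.905, 0.0, 0.001]
force: [0.1, 0.3, -1.4]
finger_gap: 38.0
grip_force: 60.7
```

Request:
{"fn": "apply_moves", "kwargs": {"steps": [{"dx":0,"dy":0,"dz":0.001,"yaw":0,"fingers":0.2},{"dx":0,"dy":0,"dz":0.002,"yaw":0,"fingers":0.2},{"dx":0,"dy":0,"dz":0.002,"yaw":0,"fingers":0.2}]}}

```text
clock: 12.65
ee_pos: [516.5, 19.4, 79.0]
eef_rot: [0.426, 0.905, 0.0, 0.001]
force: [-0.9, -0.1, 2.1]
finger_gap: 37.8
grip_force: 61.0
```

Request:
{"fn": "apply_moves", "kwargs": {"steps": [{"dx":0,"dy":0,"dz":0.001,"yaw":0,"fingers":0.2},{"dx":0,"dy":0,"dz":0.001,"yaw":0,"fingers":0.5},{"dx":0,"dy":0,"dz":0.001,"yaw":0,"fingers":0.65},{"dx":0,"dy":0,"dz":0.001,"yaw":0,"fingers":0.65},{"dx":0,"dy":0,"dz":0.001,"yaw":0,"fingers":0.65},{"dx":0,"dy":0,"dz":-0.02,"yaw":0,"fingers":0.65},{"dx":0,"dy":0,"dz":-0.05,"yaw":0,"fingers":0.65},{"dx":0,"dy":0,"dz":-0.08,"yaw":0,"fingers":0.8},{"dx":0,"dy":0,"dz":-0.12,"yaw":0,"fingers":0.8}]}}

```text
clock: 13.4
ee_pos: [513.8, 19.8, 196.9]
eef_rot: [0.426, 0.905, -0.001, -0.003]
force: [0.2, 0.1, -0.3]
finger_gap: 68.3
grip_force: 0.0
```

Request:
{"fn": "apply_moves", "kwargs": {"steps": [{"dx":0.025,"dy":0.004,"dz":0,"yaw":0,"fingers":0.8},{"dx":0.055,"dy":0.009,"dz":0,"yaw":0,"fingers":0.8},{"dx":0.09,"dy":0.015,"dz":0,"yaw":0,"fingers":0.8},{"dx":0.125,"dy":0.021,"dz":0,"yaw":0,"fingers":0.8},{"dx":0.16,"dy":0.027,"dz":0,"yaw":0,"fingers":0.8},{"dx":0.195,"dy":0.033,"dz":0,"yaw":0,"fingers":0.8},{"dx":0.225,"dy":0.038,"dz":0,"yaw":0,"fingers":0.8},{"dx":0.225,"dy":0.038,"dz":0,"yaw":0,"fingers":0.8},{"dx":0.225,"dy":0.038,"dz":0,"yaw":0,"fingers":0.8}]}}

```text
clock: 14.15
ee_pos: [400.8, 218.2, 198.1]
eef_rot: [0.424, 0.906, -0.0, 0.0]
force: [0.7, 0.4, -0.0]
finger_gap: 68.3
grip_force: 0.0
```

Run:
```python
from m import *
w=grab("wrist"); objs(w,60); print(); w=grab("scene");objs(w,60)
go(402,216.7,62,39.7)
```

```text
red [355. 101.] 753 ztop 60.0 c [392.3 311.8] size [15.3 32.1] ang 43.7
red [279. 207.] 1855 ztop 59.9 c [401.8 216.7] size [38.3 38. ] ang 26.6
red [487. 299.] 2795 ztop 59.9 c [590.7 265.9] size [55.2 54. ] ang 4.2
red [530. 372.] 198 ztop 59.9 c [681.8 242.5] size [ 9.  32.9] ang 84.9
blue [528. 125.] 8437 ztop 7.9 c [534.3 381.5] size [ 77.2 161.4] ang 54.6

red [360. 179.] 141 ztop 61.0 c [403.7 215.9] size [35.7 37.3] ang 17.0
red [183. 217.] 1620 ztop 70.8 c [ 412.2 -266.3] size [118.7 117.7] ang 15.7
red [454. 215.] 96 ztop 69.4 c [574.2 410.4] size [28.1 28.5] ang 31.1
red [300. 225.] 172 ztop 75.0 c [512.4  15.5] size [37.6 36.7] ang 49.4
red [404. 234.] 328 ztop 61.1 c [591.7 265.8] size [52.6 52.9] ang 76.8
red [404. 269.] 192 ztop 61.0 c [681.6 227.7] size [37.2 35.7] ang 61.9
red [186. 301.] 3004 ztop 70.8 c [ 637.  -289.7] size [134.1 133.3] ang 9.0
red [338. 298.] 3662 ztop 71.2 c [711.9  46.7] size [147.5 148. ] ang 80.6
red [555. 320.] 187 ztop 65.5 c [884.3 502.9] size [22.4 58.3] ang 55.6
red [126. 403.] 1185 ztop 110.8 c [ 834.  -426.5] size [75.8 61.6] ang 75.7
blue [455. 231.] 2403 ztop 9.4 c [583.1 434.2] size [177.3 140.7] ang 1.2
dx -0.0000 dy -0.0001 dz 0.1362 yaw -0.002 rows>=3.3 | from [402.  216.9 198.2] q6 -0.35 gap 68.2 t 14.25
```

Request:
{"fn": "apply_moves", "kwargs": {"steps": [{"dx":0,"dy":0,"dz":0.03,"yaw":0,"fingers":0.8},{"dx":0,"dy":0,"dz":0.06,"yaw":0,"fingers":0.8},{"dx":0,"dy":0,"dz":0.09,"yaw":0,"fingers":0.8},{"dx":0,"dy":0,"dz":0.12,"yaw":0,"fingers":0.8},{"dx":0,"dy":0,"dz":0.136,"yaw":0,"fingers":0.8},{"dx":0,"dy":0,"dz":0.136,"yaw":0,"fingers":0.8},{"dx":0,"dy":0,"dz":0.136,"yaw":0,"fingers":0.8}]}}

```text
clock: 14.83
ee_pos: [401.7, 215.9, 61.5]
eef_rot: [0.427, 0.904, -0.001, -0.001]
force: [-0.2, -0.4, -0.4]
finger_gap: 68.3
grip_force: 0.0
```

Request:
{"fn": "apply_moves", "kwargs": {"steps": [{"dx":0,"dy":0,"dz":0,"yaw":0,"fingers":0.2},{"dx":0,"dy":0,"dz":0,"yaw":0,"fingers":0.2},{"dx":0,"dy":0,"dz":0,"yaw":0,"fingers":0.2},{"dx":0,"dy":0,"dz":0,"yaw":0,"fingers":0.2},{"dx":0,"dy":0,"dz":0,"yaw":0,"fingers":0.2},{"dx":0,"dy":0,"dz":0,"yaw":0,"fingers":0.2}]}}

```text
clock: 15.33
ee_pos: [403.7, 217.6, 64.5]
eef_rot: [0.426, 0.905, 0.001, 0.002]
force: [-0.5, -1.2, 6.6]
finger_gap: 38.3
grip_force: 59.9
```

Request:
{"fn": "apply_moves", "kwargs": {"steps": [{"dx":0,"dy":0,"dz":-0.02,"yaw":0,"fingers":0.2},{"dx":0,"dy":0,"dz":-0.05,"yaw":0,"fingers":0.2},{"dx":0,"dy":0,"dz":-0.08,"yaw":0,"fingers":0.2},{"dx":0,"dy":0,"dz":-0.11,"yaw":0,"fingers":0.2},{"dx":0,"dy":0,"dz":-0.135,"yaw":0,"fingers":0.2},{"dx":0,"dy":0,"dz":-0.135,"yaw":0,"fingers":0.2}]}}

```text
clock: 15.83
ee_pos: [405.9, 218.8, 204.3]
eef_rot: [0.426, 0.905, 0.005, 0.005]
force: [0.2, 0.8, -0.0]
finger_gap: 37.7
grip_force: 60.6
```

Request:
{"fn": "apply_moves", "kwargs": {"steps": [{"dx":-0.02,"dy":-0.011,"dz":0,"yaw":0,"fingers":0.2},{"dx":-0.05,"dy":-0.028,"dz":0,"yaw":0,"fingers":0.2},{"dx":-0.08,"dy":-0.044,"dz":0,"yaw":0,"fingers":0.2},{"dx":-0.11,"dy":-0.061,"dz":0,"yaw":0,"fingers":0.2},{"dx":-0.14,"dy":-0.077,"dz":0,"yaw":0,"fingers":0.2},{"dx":-0.17,"dy":-0.094,"dz":0,"yaw":0,"fingers":0.2},{"dx":-0.2,"dy":-0.11,"dz":0,"yaw":0,"fingers":0.2},{"dx":-0.224,"dy":-0.1235,"dz":0,"yaw":0,"fingers":0.2},{"dx":-0.224,"dy":-0.1235,"dz":0,"yaw":0,"fingers":0.2},{"dx":-0.224,"dy":-0.1235,"dz":0,"yaw":0,"fingers":0.2}]}}

```text
clock: 16.67
ee_pos: [449.2, -35.2, 197.0]
eef_rot: [0.427, 0.904, 0.0, -0.0]
force: [0.3, 0.3, -0.5]
finger_gap: 37.9
grip_force: 60.6
```

Run:
```python
from m import *
w=grab("wrist"); held(w)
go(450,-34.2,82,39.7)
```

```text
held cap n 5746 z 194.4 [437.5 -46.7] [72.  39.3] tcp [448.9 -34.2 196.8] grip 60.6
dx -0.0008 dy 0.0008 dz 0.1148 yaw -0.003 rows>=2.8 | from [448.9 -34.2 196.8] q6 -0.92 gap 38.2 t 16.72
```

Request:
{"fn": "apply_moves", "kwargs": {"steps": [{"dx":-0.0008,"dy":0.0008,"dz":0.03,"yaw":0,"fingers":0.2},{"dx":-0.0008,"dy":0.0008,"dz":0.055,"yaw":0,"fingers":0.2},{"dx":-0.0008,"dy":0.0008,"dz":0.075,"yaw":0,"fingers":0.2},{"dx":-0.0008,"dy":0.0008,"dz":0.085,"yaw":0,"fingers":0.2},{"dx":-0.0008,"dy":0.0008,"dz":0.095,"yaw":0,"fingers":0.2},{"dx":-0.0008,"dy":0.0008,"dz":0.105,"yaw":0,"fingers":0.2},{"dx":-0.0008,"dy":0.0008,"dz":0.114,"yaw":0,"fingers":0.2},{"dx":-0.0008,"dy":0.0008,"dz":0.114,"yaw":0,"fingers":0.2},{"dx":-0.0008,"dy":0.0008,"dz":0.114,"yaw":0,"fingers":0.2}]}}

```text
clock: 17.47
ee_pos: [450.6, -34.2, 83.3]
eef_rot: [0.426, 0.905, -0.0, -0.0]
force: [-0.1, -1.0, -0.2]
finger_gap: 37.9
grip_force: 60.6
```

Request:
{"fn": "apply_moves", "kwargs": {"steps": [{"dx":0,"dy":0,"dz":0.002,"yaw":0,"fingers":0.2},{"dx":0,"dy":0,"dz":0.003,"yaw":0,"fingers":0.2},{"dx":0,"dy":0,"dz":0.003,"yaw":0,"fingers":0.2}]}}

```text
clock: 17.72
ee_pos: [451.0, -34.4, 80.7]
eef_rot: [0.426, 0.905, 0.0, 0.001]
force: [1.0, 0.7, -1.2]
finger_gap: 38.0
grip_force: 60.6
```

Request:
{"fn": "apply_moves", "kwargs": {"steps": [{"dx":0,"dy":0,"dz":0.001,"yaw":0,"fingers":0.2},{"dx":0,"dy":0,"dz":0.002,"yaw":0,"fingers":0.2},{"dx":0,"dy":0,"dz":0.002,"yaw":0,"fingers":0.2}]}}

```text
clock: 17.97
ee_pos: [450.9, -34.4, 78.6]
eef_rot: [0.426, 0.905, 0.0, 0.0]
force: [0.1, -0.2, 0.5]
finger_gap: 37.8
grip_force: 60.8
```

Request:
{"fn": "apply_moves", "kwargs": {"steps": [{"dx":0,"dy":0,"dz":0.001,"yaw":0,"fingers":0.2},{"dx":0,"dy":0,"dz":0.001,"yaw":0,"fingers":0.5},{"dx":0,"dy":0,"dz":0.001,"yaw":0,"fingers":0.65},{"dx":0,"dy":0,"dz":0.001,"yaw":0,"fingers":0.65},{"dx":0,"dy":0,"dz":0.001,"yaw":0,"fingers":0.65},{"dx":0,"dy":0,"dz":-0.02,"yaw":0,"fingers":0.65},{"dx":0,"dy":0,"dz":-0.05,"yaw":0,"fingers":0.65},{"dx":0,"dy":0,"dz":-0.08,"yaw":0,"fingers":0.8},{"dx":0,"dy":0,"dz":-0.12,"yaw":0,"fingers":0.8}]}}

```text
clock: 18.72
ee_pos: [448.3, -33.7, 197.1]
eef_rot: [0.426, 0.905, -0.001, -0.003]
force: [0.3, -0.5, -0.3]
finger_gap: 68.3
grip_force: 0.0
```

Request:
{"fn": "apply_moves", "kwargs": {"steps": [{"dx":0.03,"dy":0.016,"dz":0,"yaw":0,"fingers":0.8},{"dx":0.062,"dy":0.034,"dz":0,"yaw":0,"fingers":0.8},{"dx":0.095,"dy":0.052,"dz":0,"yaw":0,"fingers":0.8},{"dx":0.13,"dy":0.07,"dz":0,"yaw":0,"fingers":0.8},{"dx":0.165,"dy":0.09,"dz":0,"yaw":0,"fingers":0.8},{"dx":0.2,"dy":0.109,"dz":0,"yaw":0,"fingers":0.8},{"dx":0.235,"dy":0.128,"dz":0,"yaw":0,"fingers":0.8},{"dx":0.27,"dy":0.147,"dz":0,"yaw":0,"fingers":0.8},{"dx":0.302,"dy":0.164,"dz":0,"yaw":0,"fingers":0.8},{"dx":0.302,"dy":0.164,"dz":0,"yaw":0,"fingers":0.8}]}}

```text
clock: 19.55
ee_pos: [382.8, 308.3, 198.6]
eef_rot: [0.423, 0.906, 0.002, -0.001]
force: [-0.9, -1.4, -0.4]
finger_gap: 68.3
grip_force: 0.0
```

Run:
```python
from m import *
w=grab("wrist"); objs(w,60); print(); w=grab("scene");objs(w,60)
go(383.5,303,62,39.7)
```

```text
red [276. 210.] 1820 ztop 59.9 c [383.4 303.4] size [38.2 37.9] ang 71.7
red [544. 260.] 961 ztop 67.9 c [571.2 409.4] size [26.6 30.6] ang 57.3
blue [497. 207.] 15683 ztop 7.9 c [580.3 434.3] size [181.3 137.7] ang 1.5
blue [546. 155.] 153 ztop 7.9 c [545.1 482.6] size [ 4.8 40.8] ang 88.7

red [387. 168.] 130 ztop 61.2 c [386.3 303.9] size [37.2 36.4] ang 69.3
red [183. 217.] 1621 ztop 70.7 c [ 412.6 -266.4] size [119.1 117.4] ang 15.5
red [275. 209.] 158 ztop 74.8 c [450.5 -34.9] size [36.9 37. ] ang 20.3
red [454. 215.] 96 ztop 69.1 c [574.3 410.1] size [29.3 26.6] ang 83.2
red [300. 225.] 172 ztop 74.8 c [511.5  15.9] size [37.3 36.4] ang 46.6
red [404. 234.] 328 ztop 61.1 c [592.  266.3] size [53.2 52.5] ang 38.8
red [404. 269.] 192 ztop 61.2 c [682.4 227.7] size [37.3 35.7] ang 63.3
red [186. 301.] 3002 ztop 70.8 c [ 636.8 -289.7] size [133.9 133.4] ang 8.8
red [338. 298.] 3658 ztop 71.2 c [712.  47.] size [148.  148.1] ang 80.6
red [555. 320.] 187 ztop 65.5 c [883.8 503.4] size [22.4 58.3] ang 57.8
red [126. 403.] 1186 ztop 110.7 c [ 833.8 -427.1] size [76.2 61.7] ang 75.9
blue [455. 231.] 2404 ztop 9.3 c [583.3 433.9] size [179.5 140.4] ang 1.1
dx -0.0005 dy -0.0006 dz 0.1360 yaw 0.002 rows>=3.3 | from [383.7 303.9 198. ] q6 -0.17 gap 68.3 t 19.65
```

Request:
{"fn": "apply_moves", "kwargs": {"steps": [{"dx":0,"dy":-0.0005,"dz":0.03,"yaw":0,"fingers":0.8},{"dx":0,"dy":-0.0005,"dz":0.06,"yaw":0,"fingers":0.8},{"dx":0,"dy":-0.0005,"dz":0.09,"yaw":0,"fingers":0.8},{"dx":0,"dy":-0.0005,"dz":0.12,"yaw":0,"fingers":0.8},{"dx":0,"dy":-0.0005,"dz":0.136,"yaw":0,"fingers":0.8},{"dx":0,"dy":-0.0005,"dz":0.136,"yaw":0,"fingers":0.8},{"dx":0,"dy":-0.0005,"dz":0.136,"yaw":0,"fingers":0.8}]}}

```text
clock: 20.23
ee_pos: [383.6, 300.8, 61.4]
eef_rot: [0.427, 0.904, -0.001, -0.001]
force: [-0.9, 0.4, 0.5]
finger_gap: 68.3
grip_force: 0.0
```

Request:
{"fn": "apply_moves", "kwargs": {"steps": [{"dx":0,"dy":0,"dz":0,"yaw":0,"fingers":0.2},{"dx":0,"dy":0,"dz":0,"yaw":0,"fingers":0.2},{"dx":0,"dy":0,"dz":0,"yaw":0,"fingers":0.2},{"dx":0,"dy":0,"dz":0,"yaw":0,"fingers":0.2},{"dx":0,"dy":0,"dz":0,"yaw":0,"fingers":0.2},{"dx":0,"dy":0,"dz":0,"yaw":0,"fingers":0.2}]}}

```text
clock: 20.73
ee_pos: [385.6, 303.3, 64.6]
eef_rot: [0.426, 0.905, 0.001, 0.001]
force: [-1.3, -1.8, 6.9]
finger_gap: 38.1
grip_force: 59.8
```

Request:
{"fn": "apply_moves", "kwargs": {"steps": [{"dx":0,"dy":0,"dz":-0.02,"yaw":0,"fingers":0.2},{"dx":0,"dy":0,"dz":-0.05,"yaw":0,"fingers":0.2},{"dx":0,"dy":0,"dz":-0.08,"yaw":0,"fingers":0.2},{"dx":0,"dy":0,"dz":-0.11,"yaw":0,"fingers":0.2},{"dx":0,"dy":0,"dz":-0.135,"yaw":0,"fingers":0.2},{"dx":0,"dy":0,"dz":-0.135,"yaw":0,"fingers":0.2}]}}

```text
clock: 21.23
ee_pos: [387.9, 305.1, 204.6]
eef_rot: [0.426, 0.905, 0.006, 0.004]
force: [1.4, 1.0, -0.4]
finger_gap: 38.0
grip_force: 60.6
```

Request:
{"fn": "apply_moves", "kwargs": {"steps": [{"dx":-0.02,"dy":-0.009,"dz":0,"yaw":0,"fingers":0.2},{"dx":-0.05,"dy":-0.023,"dz":0,"yaw":0,"fingers":0.2},{"dx":-0.085,"dy":-0.04,"dz":0,"yaw":0,"fingers":0.2},{"dx":-0.12,"dy":-0.056,"dz":0,"yaw":0,"fingers":0.2},{"dx":-0.155,"dy":-0.073,"dz":0,"yaw":0,"fingers":0.2},{"dx":-0.19,"dy":-0.089,"dz":0,"yaw":0,"fingers":0.2},{"dx":-0.225,"dy":-0.106,"dz":0,"yaw":0,"fingers":0.2},{"dx":-0.26,"dy":-0.122,"dz":0,"yaw":0,"fingers":0.2},{"dx":-0.26,"dy":-0.122,"dz":0,"yaw":0,"fingers":0.2},{"dx":-0.26,"dy":-0.122,"dz":0,"yaw":0,"fingers":0.2}]}}

```text
clock: 22.07
ee_pos: [455.7, 22.8, 196.9]
eef_rot: [0.428, 0.904, 0.0, -0.0]
force: [0.1, 0.5, -1.4]
finger_gap: 37.7
grip_force: 60.6
```

Run:
```python
from m import *
w=grab("wrist"); held(w)
go(455.5,25.5,82,39.7)
```

```text
held cap n 5846 z 194.0 [456.1  25.6] [116.6  39.5] tcp [455.3  24.1 196.7] grip 60.6
dx 0.0008 dy 0.0011 dz 0.1147 yaw -0.004 rows>=2.8 | from [455.3  24.1 196.7] q6 -0.79 gap 38.0 t 22.12
```

Request:
{"fn": "apply_moves", "kwargs": {"steps": [{"dx":0.0005,"dy":0.0006,"dz":0.03,"yaw":0,"fingers":0.2},{"dx":0.0005,"dy":0.0006,"dz":0.055,"yaw":0,"fingers":0.2},{"dx":0.0005,"dy":0.0006,"dz":0.075,"yaw":0,"fingers":0.2},{"dx":0.0005,"dy":0.0006,"dz":0.085,"yaw":0,"fingers":0.2},{"dx":0.0005,"dy":0.0006,"dz":0.095,"yaw":0,"fingers":0.2},{"dx":0.0005,"dy":0.0006,"dz":0.105,"yaw":0,"fingers":0.2},{"dx":0.0005,"dy":0.0006,"dz":0.114,"yaw":0,"fingers":0.2},{"dx":0.0005,"dy":0.0006,"dz":0.114,"yaw":0,"fingers":0.2},{"dx":0.0005,"dy":0.0006,"dz":0.114,"yaw":0,"fingers":0.2}]}}

```text
clock: 22.87
ee_pos: [455.9, 25.5, 83.2]
eef_rot: [0.426, 0.905, -0.0, -0.0]
force: [-0.3, -0.0, -1.0]
finger_gap: 38.1
grip_force: 60.6
```

Request:
{"fn": "apply_moves", "kwargs": {"steps": [{"dx":0,"dy":0,"dz":0.002,"yaw":0,"fingers":0.2},{"dx":0,"dy":0,"dz":0.003,"yaw":0,"fingers":0.2},{"dx":0,"dy":0,"dz":0.003,"yaw":0,"fingers":0.2}]}}

```text
clock: 23.12
ee_pos: [456.4, 25.2, 80.8]
eef_rot: [0.426, 0.905, 0.0, 0.001]
force: [0.3, 0.2, -0.9]
finger_gap: 38.1
grip_force: 60.6
```

Request:
{"fn": "apply_moves", "kwargs": {"steps": [{"dx":0,"dy":0,"dz":0.001,"yaw":0,"fingers":0.2},{"dx":0,"dy":0,"dz":0.002,"yaw":0,"fingers":0.2},{"dx":0,"dy":0,"dz":0.002,"yaw":0,"fingers":0.2}]}}

```text
clock: 23.37
ee_pos: [456.3, 25.2, 78.7]
eef_rot: [0.426, 0.905, 0.0, 0.0]
force: [0.3, -0.2, 1.1]
finger_gap: 38.0
grip_force: 60.9
```

Request:
{"fn": "apply_moves", "kwargs": {"steps": [{"dx":0,"dy":0,"dz":0.001,"yaw":0,"fingers":0.2},{"dx":0,"dy":0,"dz":0.001,"yaw":0,"fingers":0.5},{"dx":0,"dy":0,"dz":0.001,"yaw":0,"fingers":0.65},{"dx":0,"dy":0,"dz":0.001,"yaw":0,"fingers":0.65},{"dx":0,"dy":0,"dz":0.001,"yaw":0,"fingers":0.65},{"dx":0,"dy":0,"dz":-0.02,"yaw":0,"fingers":0.65},{"dx":0,"dy":0,"dz":-0.05,"yaw":0,"fingers":0.65},{"dx":0,"dy":0,"dz":-0.08,"yaw":0,"fingers":0.8},{"dx":0,"dy":0,"dz":-0.12,"yaw":0,"fingers":0.8}]}}

```text
clock: 24.12
ee_pos: [453.7, 25.5, 197.1]
eef_rot: [0.426, 0.905, -0.001, -0.003]
force: [1.2, -0.5, -0.6]
finger_gap: 68.1
grip_force: 0.0
```

Request:
{"fn": "apply_moves", "kwargs": {"steps": [{"dx":0.001,"dy":0.03,"dz":0,"yaw":0,"fingers":0.8},{"dx":0.002,"dy":0.065,"dz":0,"yaw":0,"fingers":0.8},{"dx":0.004,"dy":0.1,"dz":0,"yaw":0,"fingers":0.8},{"dx":0.005,"dy":0.135,"dz":0,"yaw":0,"fingers":0.8},{"dx":0.006,"dy":0.17,"dz":0,"yaw":0,"fingers":0.8},{"dx":0.007,"dy":0.205,"dz":0,"yaw":0,"fingers":0.8},{"dx":0.008,"dy":0.24,"dz":0,"yaw":0,"fingers":0.8},{"dx":0.009,"dy":0.272,"dz":0,"yaw":0,"fingers":0.8},{"dx":0.01,"dy":0.302,"dz":0,"yaw":0,"fingers":0.8},{"dx":0.01,"dy":0.302,"dz":0,"yaw":0,"fingers":0.8}]}}

```text
clock: 24.95
ee_pos: [685.0, 229.1, 196.8]
eef_rot: [0.425, 0.905, 0.001, 0.0]
force: [-1.3, -0.8, -0.4]
finger_gap: 68.2
grip_force: 0.0
```

Run:
```python
from m import *
w=grab("wrist"); objs(w,60); print(); w=grab("scene");objs(w,60)
go(681.5,227,62,39.7)
```

```text
red [214.  52.] 828 ztop 59.9 c [580.9 284.6] size [32.2 13.7] ang 10.2
red [185. 107.] 322 ztop 59.9 c [585.7 243.3] size [ 9.5 23.9] ang 86.4
red [273. 202.] 1888 ztop 59.9 c [680.2 227.8] size [37.7 38.2] ang 30.9
red [132. 315.] 1844 ztop 69.8 c [652.6  82.3] size [96.5 20.2] ang 80.6
red [227. 367.] 5150 ztop 69.8 c [738.   77.5] size [ 78.4 105. ] ang 80.6
red [125. 413.] 320 ztop 69.8 c [701.3 -15.3] size [25.2 18.2] ang 49.7
blue [371.  16.] 2426 ztop 7.9 c [653.4 375.2] size [71.3 34.7] ang 39.7

red [183. 217.] 1663 ztop 70.8 c [ 413.2 -266.4] size [118.5 117.2] ang 15.6
red [298. 207.] 174 ztop 74.8 c [456.5  24.9] size [36.2 37.9] ang 73.6
red [275. 210.] 176 ztop 75.1 c [450.7 -35. ] size [36.6 36.5] ang 53.1
red [300. 225.] 193 ztop 75.0 c [511.2  16.4] size [36.4 37.9] ang 23.8
red [404. 235.] 185 ztop 61.3 c [593.9 263.9] size [52.5 47.6] ang 47.5
red [404. 269.] 208 ztop 61.0 c [682.2 227.8] size [36.9 36.8] ang 63.9
red [186. 301.] 3097 ztop 70.8 c [ 636.8 -289.5] size [134.5 133.2] ang 8.9
red [338. 301.] 4009 ztop 71.2 c [712.4  46.6] size [147.5 147.4] ang 80.5
red [555. 321.] 192 ztop 65.2 c [883.8 503.3] size [22.9 56.2] ang 58.0
red [126. 403.] 1193 ztop 110.8 c [ 833.8 -426.7] size [75.6 61.9] ang 75.9
blue [470. 241.] 1010 ztop 9.5 c [601.5 434.6] size [141.6 140.5] ang 1.8
dx 0.0010 dy 0.0003 dz 0.1349 yaw -0.001 rows>=3.2 | from [682.1 226.1 196.9] q6 -0.47 gap 68.1 t 25.05
```

Request:
{"fn": "apply_moves", "kwargs": {"steps": [{"dx":0.002,"dy":0,"dz":0.03,"yaw":0,"fingers":0.8},{"dx":0.002,"dy":0,"dz":0.06,"yaw":0,"fingers":0.8},{"dx":0.002,"dy":0,"dz":0.09,"yaw":0,"fingers":0.8},{"dx":0.002,"dy":0,"dz":0.12,"yaw":0,"fingers":0.8},{"dx":0.002,"dy":0,"dz":0.135,"yaw":0,"fingers":0.8},{"dx":0.002,"dy":0,"dz":0.135,"yaw":0,"fingers":0.8},{"dx":0.002,"dy":0,"dz":0.135,"yaw":0,"fingers":0.8}]}}

```text
clock: 25.63
ee_pos: [679.9, 226.3, 62.7]
eef_rot: [0.426, 0.905, -0.001, -0.001]
force: [0.3, 0.5, 0.9]
finger_gap: 68.6
grip_force: 0.0
```

Request:
{"fn": "apply_moves", "kwargs": {"steps": [{"dx":0,"dy":0,"dz":0,"yaw":0,"fingers":0.2},{"dx":0,"dy":0,"dz":0,"yaw":0,"fingers":0.2},{"dx":0,"dy":0,"dz":0,"yaw":0,"fingers":0.2},{"dx":0,"dy":0,"dz":0,"yaw":0,"fingers":0.2},{"dx":0,"dy":0,"dz":0,"yaw":0,"fingers":0.2},{"dx":0,"dy":0,"dz":0,"yaw":0,"fingers":0.2}]}}

```text
clock: 26.13
ee_pos: [683.2, 227.4, 67.1]
eef_rot: [0.426, 0.905, 0.002, 0.002]
force: [-1.1, -1.4, 6.2]
finger_gap: 37.8
grip_force: 59.9
```

Request:
{"fn": "apply_moves", "kwargs": {"steps": [{"dx":0,"dy":0,"dz":-0.02,"yaw":0,"fingers":0.2},{"dx":0,"dy":0,"dz":-0.05,"yaw":0,"fingers":0.2},{"dx":0,"dy":0,"dz":-0.08,"yaw":0,"fingers":0.2},{"dx":0,"dy":0,"dz":-0.11,"yaw":0,"fingers":0.2},{"dx":0,"dy":0,"dz":-0.135,"yaw":0,"fingers":0.2},{"dx":0,"dy":0,"dz":-0.135,"yaw":0,"fingers":0.2}]}}

```text
clock: 26.63
ee_pos: [685.2, 228.2, 207.6]
eef_rot: [0.426, 0.905, 0.005, 0.006]
force: [1.4, 0.2, 0.8]
finger_gap: 37.9
grip_force: 60.5
```

Request:
{"fn": "apply_moves", "kwargs": {"steps": [{"dx":-0.008,"dy":-0.025,"dz":0,"yaw":0,"fingers":0.2},{"dx":-0.019,"dy":-0.06,"dz":0,"yaw":0,"fingers":0.2},{"dx":-0.03,"dy":-0.095,"dz":0,"yaw":0,"fingers":0.2},{"dx":-0.041,"dy":-0.13,"dz":0,"yaw":0,"fingers":0.2},{"dx":-0.053,"dy":-0.165,"dz":0,"yaw":0,"fingers":0.2},{"dx":-0.064,"dy":-0.2,"dz":0,"yaw":0,"fingers":0.2},{"dx":-0.075,"dy":-0.235,"dz":0,"yaw":0,"fingers":0.2},{"dx":-0.086,"dy":-0.27,"dz":0,"yaw":0,"fingers":0.2},{"dx":-0.0964,"dy":-0.302,"dz":0,"yaw":0,"fingers":0.2},{"dx":-0.0964,"dy":-0.302,"dz":0,"yaw":0,"fingers":0.2}]}}

```text
clock: 27.47
ee_pos: [506.1, -43.5, 197.1]
eef_rot: [0.428, 0.904, -0.002, -0.001]
force: [-0.1, 0.1, -0.9]
finger_gap: 38.1
grip_force: 60.6
```

Request:
{"fn": "apply_moves", "kwargs": {"steps": [{"dx":0,"dy":0,"dz":0,"yaw":0,"fingers":0.2},{"dx":0,"dy":0,"dz":0,"yaw":0,"fingers":0.2}]}}

```text
clock: 27.63
ee_pos: [509.8, -39.5, 198.2]
eef_rot: [0.426, 0.905, 0.0, 0.0]
force: [0.3, 0.4, -0.8]
finger_gap: 37.6
grip_force: 60.6
```

Run:
```python
from m import *
w=grab("wrist"); held(w)
go(509.7,-39.7,82,39.7)
```

```text
held cap n 5697 z 192.7 [490.5 -41.2] [76.1 39. ] tcp [510.1 -39.1 198.3] grip 60.6
dx -0.0002 dy -0.0008 dz 0.1163 yaw -0.001 rows>=2.8 | from [510.1 -39.1 198.3] q6 -0.91 gap 37.5 t 27.68
```

Request:
{"fn": "apply_moves", "kwargs": {"steps": [{"dx":0,"dy":-0.0006,"dz":0.03,"yaw":0,"fingers":0.2},{"dx":0,"dy":-0.0006,"dz":0.055,"yaw":0,"fingers":0.2},{"dx":0,"dy":-0.0006,"dz":0.075,"yaw":0,"fingers":0.2},{"dx":0,"dy":-0.0006,"dz":0.085,"yaw":0,"fingers":0.2},{"dx":0,"dy":-0.0006,"dz":0.095,"yaw":0,"fingers":0.2},{"dx":0,"dy":-0.0006,"dz":0.105,"yaw":0,"fingers":0.2},{"dx":0,"dy":-0.0006,"dz":0.113,"yaw":0,"fingers":0.2},{"dx":0,"dy":-0.0006,"dz":0.113,"yaw":0,"fingers":0.2},{"dx":0,"dy":-0.0006,"dz":0.113,"yaw":0,"fingers":0.2}]}}

```text
clock: 28.43
ee_pos: [509.5, -40.1, 85.4]
eef_rot: [0.426, 0.905, 0.0, 0.0]
force: [0.7, -0.5, -0.9]
finger_gap: 37.6
grip_force: 60.7
```

Request:
{"fn": "apply_moves", "kwargs": {"steps": [{"dx":0,"dy":0,"dz":0.002,"yaw":0,"fingers":0.2},{"dx":0,"dy":0,"dz":0.002,"yaw":0,"fingers":0.2},{"dx":0,"dy":0,"dz":0.002,"yaw":0,"fingers":0.2}]}}

```text
clock: 28.68
ee_pos: [509.7, -40.3, 84.0]
eef_rot: [0.426, 0.905, 0.0, 0.001]
force: [0.3, 0.1, -0.8]
finger_gap: 37.7
grip_force: 60.7
```

Request:
{"fn": "apply_moves", "kwargs": {"steps": [{"dx":0,"dy":0,"dz":0.001,"yaw":0,"fingers":0.2},{"dx":0,"dy":0,"dz":0.002,"yaw":0,"fingers":0.2},{"dx":0,"dy":0,"dz":0.002,"yaw":0,"fingers":0.2}]}}

```text
clock: 28.93
ee_pos: [509.1, -40.2, 81.3]
eef_rot: [0.426, 0.905, -0.0, -0.0]
force: [-0.7, -0.8, -0.8]
finger_gap: 37.3
grip_force: 60.7
```

Request:
{"fn": "apply_moves", "kwargs": {"steps": [{"dx":0,"dy":0,"dz":0.0015,"yaw":0,"fingers":0.2},{"dx":0,"dy":0,"dz":0.0015,"yaw":0,"fingers":0.2},{"dx":0,"dy":0,"dz":0.0015,"yaw":0,"fingers":0.5},{"dx":0,"dy":0,"dz":0.0015,"yaw":0,"fingers":0.65},{"dx":0,"dy":0,"dz":0.0015,"yaw":0,"fingers":0.65},{"dx":0,"dy":0,"dz":0.0015,"yaw":0,"fingers":0.65},{"dx":0,"dy":0,"dz":-0.02,"yaw":0,"fingers":0.65},{"dx":0,"dy":0,"dz":-0.05,"yaw":0,"fingers":0.65},{"dx":0,"dy":0,"dz":-0.08,"yaw":0,"fingers":0.65},{"dx":0,"dy":0,"dz":-0.12,"yaw":0,"fingers":0.65}]}}

```text
clock: 29.77
ee_pos: [507.1, -39.6, 199.9]
eef_rot: [0.426, 0.905, -0.001, -0.003]
force: [0.8, 0.1, 0.1]
finger_gap: 55.5
grip_force: 0.0
```

Request:
{"fn": "apply_moves", "kwargs": {"steps": [{"dx":-0.03,"dy":-0.007,"dz":-0.03,"yaw":-0.11,"fingers":0.65},{"dx":-0.06,"dy":-0.014,"dz":-0.05,"yaw":-0.22,"fingers":0.65},{"dx":-0.09,"dy":-0.021,"dz":-0.07,"yaw":-0.33,"fingers":0.65},{"dx":-0.12,"dy":-0.028,"dz":-0.09,"yaw":-0.44,"fingers":0.65},{"dx":-0.15,"dy":-0.035,"dz":-0.1,"yaw":-0.55,"fingers":0.65},{"dx":-0.18,"dy":-0.042,"dz":-0.1,"yaw":-0.66,"fingers":0.65},{"dx":-0.21,"dy":-0.049,"dz":-0.1,"yaw":-0.77,"fingers":0.65},{"dx":-0.24,"dy":-0.056,"dz":-0.1,"yaw":-0.88,"fingers":0.65},{"dx":-0.273,"dy":-0.0634,"dz":-0.1,"yaw":-0.98,"fingers":0.65},{"dx":-0.273,"dy":-0.0634,"dz":-0.1,"yaw":-1.03,"fingers":0.65}]}}

```text
clock: 30.6
ee_pos: [635.4, -296.5, 299.3]
eef_rot: [-0.075, 0.997, -0.001, -0.0]
force: [-0.6, 0.5, -0.6]
finger_gap: 56.1
grip_force: 0.0
```

Request:
{"fn": "apply_moves", "kwargs": {"steps": [{"dx":0,"dy":0,"dz":0,"yaw":0,"fingers":0.65},{"dx":0,"dy":0,"dz":0,"yaw":0,"fingers":0.65}]}}

```text
clock: 30.77
ee_pos: [634.1, -290.8, 300.4]
eef_rot: [-0.074, 0.997, 0.001, -0.001]
force: [-0.7, -0.0, 0.6]
finger_gap: 55.7
grip_force: 0.0
```

Run:
```python
from m import *
w=grab("wrist"); objs(w,60); print(); cv2.imwrite('pics/w5.png',w["frame"])
W=cloud(w); d=np.hypot(W[...,0]-635,W[...,1]+290)<60; t=W[d&(W[...,2]>95)&(W[...,2]<115)]
r=cv2.minAreaRect(t[:,:2].astype(np.float32)); print('fin',len(t),np.median(t[:,2]),r)
w=grab("scene");objs(w,60); cv2.imwrite('pics/sc5.png',w["frame"])
go(635.3,-290.6,100,98.5)
```

```text
red [306.   3.] 337 ztop 69.7 c [ 476.2 -281.2] size [ 6.9 56.6] ang 9.1
red [553.  87.] 436 ztop 74.0 c [511.8 -52. ] size [34.7 14.3] ang 23.5
red [279. 172.] 15373 ztop 69.9 c [ 635.9 -290.3] size [133.9 133.1] ang 8.9
red [528. 283.] 6620 ztop 70.1 c [708.2  29. ] size [115.5 148.8] ang 81.4

fin 1132 103.68455313332544 ((635.4808349609375, -290.8851623535156), (69.47216033935547, 14.005233764648438), 8.77363395690918)
red [196. 209.] 579 ztop 70.8 c [ 403.  -232.6] size [121.1  46.7] ang 16.1
red [298. 207.] 183 ztop 74.5 c [455.7  25.2] size [36.3 37. ] ang 73.9
red [275. 209.] 173 ztop 74.8 c [450.2 -34.6] size [35.8 37.9] ang 11.7
red [454. 216.] 121 ztop 69.5 c [574.1 409.8] size [28.6 27.4] ang 61.4
red [300. 225.] 198 ztop 74.9 c [511.7  16.3] size [37.1 37.9] ang 27.1
red [279. 229.] 197 ztop 75.3 c [508.4 -39.5] size [36.  37.1] ang 30.8
red [404. 235.] 366 ztop 61.3 c [591.6 265.9] size [51.7 53.4] ang 23.8
red [186. 301.] 3095 ztop 70.8 c [ 636.4 -289.6] size [135.1 133.3] ang 8.8
red [338. 302.] 4182 ztop 71.2 c [712.3  46.7] size [148.1 147.9] ang 80.5
red [555. 322.] 207 ztop 65.6 c [883.5 503.9] size [22.2 55.9] ang 55.3
red [126. 403.] 1198 ztop 110.7 c [ 834.1 -426.4] size [76.  61.4] ang 75.9
blue [455. 231.] 2398 ztop 9.5 c [583.2 434. ] size [177.2 141.4] ang 1.2
dx -0.0011 dy -0.0009 dz 0.2012 yaw 0.001 rows>=4.8 | from [ 634.1 -290.   301.2] q6 -2.25 gap 55.6 t 30.87
```

View pics/w5.png

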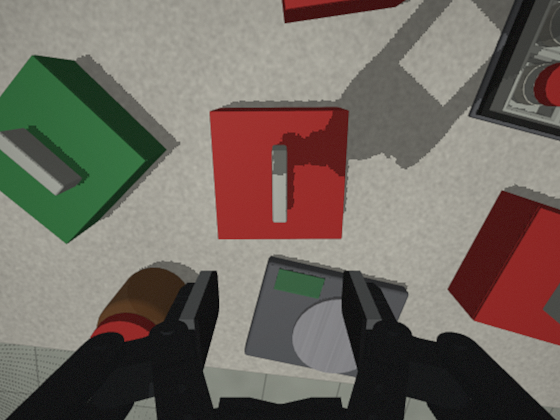

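View pics/sc5.png

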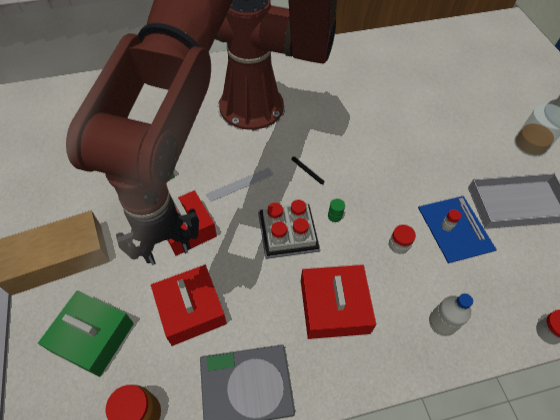

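Wrist view: the medium lid's fin is at (279,185), with its top at 104 mm. The scene view shows all four pots in the caddy at (298,207), (275,210), (300,225) and (279,229), cap tops about 75 mm (expected 74). The wide pot is still on the counter at (404,236) and the narrow pot is on the board at (453,219). The red lids are at (189,303), (338,300) and (186,222). The one at (189,303) is 134 mm, so it fits the 120 mm block and the gasket, and I'll take that one.

Request:
{"fn": "apply_moves", "kwargs": {"steps": [{"dx":-0.0014,"dy":-0.001,"dz":0.035,"yaw":-0.005,"fingers":0.65},{"dx":-0.0014,"dy":-0.001,"dz":0.07,"yaw":-0.005,"fingers":0.65},{"dx":-0.0014,"dy":-0.001,"dz":0.105,"yaw":-0.005,"fingers":0.65},{"dx":-0.0014,"dy":-0.001,"dz":0.14,"yaw":-0.005,"fingers":0.65},{"dx":-0.0014,"dy":-0.001,"dz":0.17,"yaw":-0.005,"fingers":0.65},{"dx":-0.0014,"dy":-0.001,"dz":0.194,"yaw":-0.005,"fingers":0.65},{"dx":-0.0014,"dy":-0.001,"dz":0.194,"yaw":-0.005,"fingers":0.65},{"dx":-0.0014,"dy":-0.001,"dz":0.194,"yaw":-0.005,"fingers":0.65}]}}

```text
clock: 31.53
ee_pos: [634.6, -290.0, 105.9]
eef_rot: [-0.078, 0.997, 0.001, -0.002]
force: [-0.2, 0.4, 0.9]
finger_gap: 55.4
grip_force: 0.0
```

Request:
{"fn": "apply_moves", "kwargs": {"steps": [{"dx":0,"dy":0,"dz":0,"yaw":0,"fingers":0},{"dx":0,"dy":0,"dz":0,"yaw":0,"fingers":0},{"dx":0,"dy":0,"dz":0,"yaw":0,"fingers":0},{"dx":0,"dy":0,"dz":0,"yaw":0,"fingers":0},{"dx":0,"dy":0,"dz":0,"yaw":0,"fingers":0},{"dx":0,"dy":0,"dz":0,"yaw":0,"fingers":0},{"dx":0,"dy":0,"dz":0,"yaw":0,"fingers":0}]}}

```text
clock: 32.12
ee_pos: [637.7, -292.5, 110.7]
eef_rot: [-0.077, 0.997, -0.001, 0.002]
force: [0.2, 0.9, 6.5]
finger_gap: 12.3
grip_force: 63.4
```

Request:
{"fn": "apply_moves", "kwargs": {"steps": [{"dx":0,"dy":0,"dz":-0.015,"yaw":0,"fingers":0},{"dx":0,"dy":0,"dz":-0.03,"yaw":0,"fingers":0},{"dx":0,"dy":0,"dz":-0.05,"yaw":0,"fingers":0},{"dx":0,"dy":0,"dz":-0.075,"yaw":0,"fingers":0},{"dx":0,"dy":0,"dz":-0.1,"yaw":0,"fingers":0},{"dx":0,"dy":0,"dz":-0.125,"yaw":0,"fingers":0},{"dx":0,"dy":0,"dz":-0.15,"yaw":0,"fingers":0},{"dx":0,"dy":0,"dz":-0.15,"yaw":0,"fingers":0},{"dx":0,"dy":0,"dz":-0.15,"yaw":0,"fingers":0}]}}

```text
clock: 32.87
ee_pos: [637.0, -292.4, 260.6]
eef_rot: [-0.078, 0.997, -0.002, 0.002]
force: [-0.1, -0.1, -2.4]
finger_gap: 12.2
grip_force: 62.3
```

```bash
cat >> m.py <<'E'
def lid(w,zmin=110):
    W=cloud(w); s=manip.sense(); R=Ro.from_quat(s["eef_rot"]).as_matrix()
    red,_=masks(w); m=red&(np.hypot(W[...,0]-s["ee_pos"][0],W[...,1]-s["ee_pos"][1])<120)&(W[...,2]>zmin)
    p=W[m]; zt=np.percentile(p[:,2],95); t=p[p[:,2]>zt-6]; r=cv2.minAreaRect(t[:,:2].astype(np.float32))
    print('lid top n',len(t),'z',np.round(np.median(t[:,2]),1),np.round(r[0],1),np.round(r[1],1),'ang',round(r[2],2),'tcp',s["ee_pos"].round(1),'yax',np.degrees(np.arctan2(R[1,1],R[0,1])).round(2),'grip',round(s["grip_force"],1),'gap',round(s["finger_gap"],1))
E
python3 - <<'E'
from m import *
for n in("wrist","scene","side"):
  w=grab(n); lid(w)
go(482.6,-7.1,257,84.7)
E
```

```text
lid top n 46268 z 219.8 [ 635.5 -292.2] [134.1 134.3] ang 8.79 tcp [ 635.7 -291.7  257.6] yax 98.89 grip 62.3 gap 12.1
lid top n 2754 z 217.7 [ 634.4 -290.7] [135.4 133.3] ang 8.96 tcp [ 634.9 -291.2  255.5] yax 98.89 grip 62.3 gap 12.3
lid top n 1472 z 214.3 [ 628.8 -275.9] [137.7 171.9] ang 7.54 tcp [ 634.5 -291.   254.4] yax 98.89 grip 62.3 gap 12.4
dx 0.1063 dy 0.3039 dz -0.0013 yaw 0.248 rows>=7.7 | from [ 634.5 -291.   254.4] q6 -2.26 gap 12.4 t 33.02
```

Request:
{"fn": "apply_moves", "kwargs": {"steps": [{"dx":0.009,"dy":0.025,"dz":0,"yaw":0.03,"fingers":0},{"dx":0.019,"dy":0.055,"dz":0,"yaw":0.06,"fingers":0},{"dx":0.031,"dy":0.09,"dz":0,"yaw":0.09,"fingers":0},{"dx":0.043,"dy":0.125,"dz":0,"yaw":0.12,"fingers":0},{"dx":0.056,"dy":0.16,"dz":0,"yaw":0.15,"fingers":0},{"dx":0.068,"dy":0.195,"dz":0,"yaw":0.18,"fingers":0},{"dx":0.08,"dy":0.23,"dz":0,"yaw":0.21,"fingers":0},{"dx":0.093,"dy":0.265,"dz":0,"yaw":0.23,"fingers":0},{"dx":0.102,"dy":0.29,"dz":0,"yaw":0.248,"fingers":0},{"dx":0.1063,"dy":0.304,"dz":0,"yaw":0.248,"fingers":0}]}}

```text
clock: 33.85
ee_pos: [480.5, -5.1, 254.5]
eef_rot: [0.046, 0.999, 0.001, -0.003]
force: [-0.2, -0.2, -1.7]
finger_gap: 12.7
grip_force: 62.3
```

Request:
{"fn": "apply_moves", "kwargs": {"steps": [{"dx":0,"dy":0,"dz":0,"yaw":0,"fingers":0},{"dx":0,"dy":0,"dz":0,"yaw":0,"fingers":0},{"dx":0,"dy":0,"dz":0,"yaw":0,"fingers":0},{"dx":0,"dy":0,"dz":0,"yaw":0,"fingers":0},{"dx":0,"dy":0,"dz":0,"yaw":0,"fingers":0}]}}

```text
clock: 34.27
ee_pos: [484.5, -8.9, 257.2]
eef_rot: [0.047, 0.999, -0.0, -0.0]
force: [-0.8, 0.0, -2.1]
finger_gap: 12.4
grip_force: 62.3
```

Run:
```python
from m import *
for n in("wrist","scene"):
  w=grab(n); lid(w)
  cv2.imwrite(f'pics/l_{n}.png',w["frame"])
c=w
go(482.6,-7.1,150,84.7)
```

```text
lid top n 46162 z 216.6 [482.9  -8.2] [134.  134.3] ang 84.61 tcp [484.4  -8.8 257.2] yax 84.6 grip 62.3 gap 12.2
lid top n 1645 z 217.5 [484.3  -7.4] [134.5 134.9] ang 84.14 tcp [484.3  -8.6 257.2] yax 84.61 grip 62.3 gap 12.3
dx 0.0018 dy 0.0014 dz 0.1072 yaw -0.002 rows>=2.6 | from [484.3  -8.6 257.2] q6 -1.64 gap 12.3 t 34.37
```

View pics/l_scene.png

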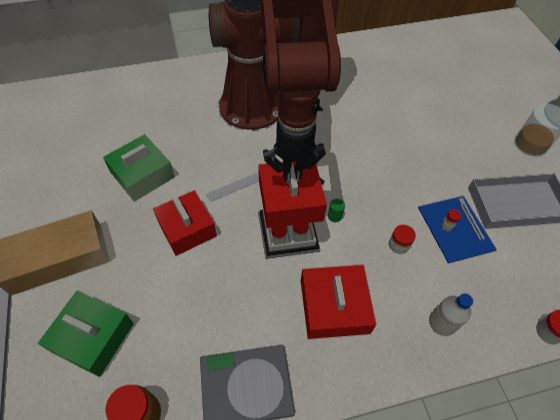

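The lid hangs level over the caddy at about (291,192) and needs a shift of only about 1 mm. I'll lower it now.

Request:
{"fn": "apply_moves", "kwargs": {"steps": [{"dx":0.001,"dy":0.0012,"dz":0.02,"yaw":0,"fingers":0},{"dx":0.001,"dy":0.0012,"dz":0.04,"yaw":0,"fingers":0},{"dx":0.001,"dy":0.0012,"dz":0.06,"yaw":0,"fingers":0},{"dx":0.001,"dy":0.0012,"dz":0.08,"yaw":0,"fingers":0},{"dx":0.001,"dy":0.0012,"dz":0.095,"yaw":0,"fingers":0},{"dx":0.001,"dy":0.0012,"dz":0.095,"yaw":0,"fingers":0},{"dx":0.001,"dy":0.0012,"dz":0.095,"yaw":0,"fingers":0}]}}

```text
clock: 34.95
ee_pos: [482.4, -6.7, 161.5]
eef_rot: [0.047, 0.999, 0.0, -0.001]
force: [0.2, 0.1, -1.2]
finger_gap: 12.5
grip_force: 62.2
```

Run:
```python
from m import *
for n in("wrist","scene"):
  w=grab(n); lid(w,90)
print(manip.sense()["force"])
go(482.6,-7.1,140,84.7)
```

```text
lid top n 46118 z 121.0 [480.4  -5.8] [134.1 133.7] ang 84.69 tcp [483.5  -6.8 162.8] yax 84.66 grip 62.2 gap 12.5
lid top n 1382 z 123.2 [484.1  -5.7] [133.5 134. ] ang 84.55 tcp [484.1  -6.9 163.6] yax 84.66 grip 62.2 gap 12.2
[ 0.39564217 -0.37012688 -1.88377369]
dx 0.0015 dy -0.0004 dz 0.0236 yaw -0.001 rows>=0.6 | from [484.1  -6.9 163.6] q6 -1.64 gap 12.2 t 35.05
```

Request:
{"fn": "apply_moves", "kwargs": {"steps": [{"dx":0.0006,"dy":-0.0004,"dz":0.004,"yaw":0,"fingers":0},{"dx":0.0006,"dy":-0.0004,"dz":0.008,"yaw":0,"fingers":0},{"dx":0.0006,"dy":-0.0004,"dz":0.012,"yaw":0,"fingers":0},{"dx":0.0006,"dy":-0.0004,"dz":0.014,"yaw":0,"fingers":0},{"dx":0.0006,"dy":-0.0004,"dz":0.014,"yaw":0,"fingers":0}]}}

```text
clock: 35.47
ee_pos: [481.8, -6.7, 147.6]
eef_rot: [0.046, 0.999, 0.0, -0.001]
force: [-0.4, 0.3, -1.9]
finger_gap: 12.1
grip_force: 62.3
```

Request:
{"fn": "apply_moves", "kwargs": {"steps": [{"dx":0,"dy":0,"dz":0.003,"yaw":0,"fingers":0},{"dx":0,"dy":0,"dz":0.006,"yaw":0,"fingers":0},{"dx":0,"dy":0,"dz":0.009,"yaw":0,"fingers":0},{"dx":0,"dy":0,"dz":0.012,"yaw":0,"fingers":0},{"dx":0,"dy":0,"dz":0.012,"yaw":0,"fingers":0}]}}

```text
clock: 35.88
ee_pos: [481.7, -6.7, 135.4]
eef_rot: [0.046, 0.999, 0.0, -0.001]
force: [-0.2, -0.5, -1.9]
finger_gap: 12.4
grip_force: 62.3
```

Run:
```python
from m import *
for n in("wrist","scene"):
  w=grab(n); lid(w,80)
print(manip.sense()["force"],manip.sense()["moment"])
```

```text
lid top n 46062 z 94.9 [480.   -5.7] [134. 134.] ang 84.73 tcp [481.9  -6.7 135.7] yax 84.68 grip 62.3 gap 12.4
lid top n 1322 z 95.9 [482.5  -5.8] [133.9 133.6] ang 84.41 tcp [482.1  -6.8 136. ] yax 84.69 grip 62.3 gap 12.4
[-0.26801916 -0.54688843 -1.80283361] [-0.05140069 -0.04001725 -0.00823465]
```

Request:
{"fn": "apply_moves", "kwargs": {"steps": [{"dx":0,"dy":0,"dz":0.003,"yaw":0,"fingers":0},{"dx":0,"dy":0,"dz":0.005,"yaw":0,"fingers":0},{"dx":0,"dy":0,"dz":0.005,"yaw":0,"fingers":0}]}}

```text
clock: 36.23
ee_pos: [482.1, -6.8, 130.9]
eef_rot: [0.046, 0.999, -0.0, -0.0]
force: [-0.2, 1.1, -1.9]
finger_gap: 12.4
grip_force: 62.3
```

Request:
{"fn": "apply_moves", "kwargs": {"steps": [{"dx":0,"dy":0,"dz":0.002,"yaw":0,"fingers":0},{"dx":0,"dy":0,"dz":0.004,"yaw":0,"fingers":0},{"dx":0,"dy":0,"dz":0.004,"yaw":0,"fingers":0}]}}

```text
clock: 36.48
ee_pos: [482.4, -6.8, 128.1]
eef_rot: [0.046, 0.999, -0.0, -0.0]
force: [-3.0, -0.1, 4.4]
finger_gap: 12.3
grip_force: 63.2
```

Request:
{"fn": "apply_moves", "kwargs": {"steps": [{"dx":0,"dy":0,"dz":0.002,"yaw":0,"fingers":0},{"dx":0,"dy":0,"dz":0.004,"yaw":0,"fingers":0},{"dx":0,"dy":0,"dz":0.004,"yaw":0,"fingers":0}]}}

```text
clock: 36.73
ee_pos: [482.4, -6.8, 124.5]
eef_rot: [0.046, 0.999, 0.0, -0.0]
force: [-4.9, -0.0, 6.4]
finger_gap: 12.5
grip_force: 63.5
```

Run:
```python
from m import *
for n in("wrist","scene"):
  w=grab(n); lid(w,75)
print(manip.sense()["force"],manip.sense()["moment"])
```

```text
lid top n 46002 z 83.9 [481.  -6.] [133.9 134.6] ang 84.68 tcp [482.4  -6.8 124.5] yax 84.69 grip 63.5 gap 12.3
lid top n 1273 z 85.0 [483.   -5.7] [133.9 133.1] ang 84.33 tcp [482.4  -6.8 124.5] yax 84.69 grip 63.5 gap 12.7
[-4.65261287  0.96146023  6.63128555] [-0.01050307  0.60952699 -0.03341066]
```

Request:
{"fn": "apply_moves", "kwargs": {"steps": [{"dx":0,"dy":0,"dz":0.002,"yaw":0,"fingers":0},{"dx":0,"dy":0,"dz":0.003,"yaw":0,"fingers":0},{"dx":0,"dy":0,"dz":0.003,"yaw":0,"fingers":0}]}}

```text
clock: 37.08
ee_pos: [482.6, -6.8, 124.4]
eef_rot: [0.046, 0.999, -0.0, -0.001]
force: [-12.8, 1.7, 23.8]
finger_gap: 12.6
grip_force: 65.8
```

Request:
{"fn": "apply_moves", "kwargs": {"steps": [{"dx":0,"dy":0,"dz":0.002,"yaw":0,"fingers":0},{"dx":0,"dy":0,"dz":0.003,"yaw":0,"fingers":0},{"dx":0,"dy":0,"dz":0.003,"yaw":0,"fingers":0}]}}

```text
clock: 37.33
ee_pos: [482.8, -6.8, 124.3]
eef_rot: [0.046, 0.999, -0.0, -0.002]
force: [-19.3, 2.4, 40.2]
finger_gap: 12.7
grip_force: 68.1
```

Run:
```python
from m import *
for n in("wrist","scene"):
  w=grab(n); lid(w,75)
print(manip.sense()["force"],manip.sense()["moment"])
```

```text
lid top n 46101 z 83.8 [481.3  -6.2] [133.8 134.6] ang 84.7 tcp [482.8  -6.8 124.3] yax 84.72 grip 68.1 gap 12.4
lid top n 1268 z 84.7 [482.9  -5.5] [133.8 134. ] ang 84.57 tcp [482.8  -6.9 124.3] yax 84.72 grip 68.1 gap 12.5
[-19.64941549   2.27863657  40.54197212] [ 0.33980661  3.1170444  -0.01296795]
```

It hit a hard stop at 40 N with the lid top at 84 mm, the expected 14 + 70. I'll unload, release and retreat.

Request:
{"fn": "apply_moves", "kwargs": {"steps": [{"dx":0,"dy":0,"dz":-0.003,"yaw":0,"fingers":0},{"dx":0,"dy":0,"dz":-0.005,"yaw":0,"fingers":0},{"dx":0,"dy":0,"dz":-0.005,"yaw":0,"fingers":0.2},{"dx":0,"dy":0,"dz":-0.005,"yaw":0,"fingers":0.5},{"dx":0,"dy":0,"dz":-0.005,"yaw":0,"fingers":0.6},{"dx":0,"dy":0,"dz":-0.005,"yaw":0,"fingers":0.6},{"dx":0,"dy":0,"dz":-0.03,"yaw":0,"fingers":0.6},{"dx":0,"dy":0,"dz":-0.06,"yaw":0,"fingers":0.6},{"dx":0,"dy":0,"dz":-0.095,"yaw":0,"fingers":0.6},{"dx":0,"dy":0,"dz":-0.13,"yaw":0,"fingers":0.6}]}}

```text
clock: 38.27
ee_pos: [481.5, -6.7, 247.3]
eef_rot: [0.046, 0.999, 0.0, -0.001]
force: [0.3, -0.3, 0.0]
finger_gap: 51.5
grip_force: 0.0
```

Request:
{"fn": "apply_moves", "kwargs": {"steps": [{"dx":0,"dy":0,"dz":-0.03,"yaw":0,"fingers":0.6},{"dx":0,"dy":0,"dz":-0.05,"yaw":0,"fingers":0.6},{"dx":0,"dy":0,"dz":-0.05,"yaw":0,"fingers":0.6},{"dx":0,"dy":0,"dz":-0.05,"yaw":0,"fingers":0.6}]}}

```text
clock: 38.6
ee_pos: [483.1, -7.0, 298.2]
eef_rot: [0.046, 0.999, -0.0, 0.001]
force: [-0.7, -0.0, -0.5]
finger_gap: 51.4
grip_force: 0.0
```

Run:
```python
from m import *
w=grab("wrist"); objs(w,60); cv2.imwrite('pics/end_w.png',w["frame"])
W=cloud(w); red,_=masks(w); m=red&(np.hypot(W[...,0]-482,W[...,1]+7)<95)&(W[...,2]>78)&(W[...,2]<92); p=W[m]
A=np.c_[p[:,0]-482,p[:,1]+7,np.ones(len(p))]; print('plane',np.linalg.lstsq(A,p[:,2],rcond=None)[0])
w=grab("scene"); print(); objs(w,60); cv2.imwrite('pics/end_s.png',w["frame"])
w=grab("side"); cv2.imwrite('pics/end_side.png',cv2.resize(w["frame"][110:300,190:430],None,fx=3,fy=3))
s=manip.sense();print(s["ee_pos"],s["force"],s["clock"])
```

```text
red [ 35. 125.] 6830 ztop 69.7 c [ 409.7 -262. ] size [117.8 107.7] ang 15.8
red [271. 180.] 13502 ztop 83.8 c [481.6  -5.7] size [133.4 133. ] ang 84.7
red [531. 245.] 1714 ztop 60.0 c [589.8 265.4] size [53.9 53.8] ang 48.8
red [308. 348.] 5445 ztop 69.9 c [702.6   7.6] size [ 73.7 148.1] ang 83.7
red [399. 314.] 447 ztop 69.9 c [666.  112.4] size [32.  38.5] ang 81.2
plane [-1.20403496e-04  7.82405955e-04  8.38441241e+01]

red [183. 217.] 1618 ztop 70.8 c [ 412.5 -266.5] size [119.7 117.2] ang 16.0
red [287. 219.] 1897 ztop 84.9 c [483.6  -5.7] size [133.7 133.2] ang 84.6
red [454. 215.] 96 ztop 69.5 c [573.7 410. ] size [29.8 26.1] ang 54.3
red [404. 234.] 328 ztop 61.1 c [592.9 265.3] size [53.2 53.1] ang 49.7
red [338. 298.] 3655 ztop 71.2 c [712.4  46.7] size [147.7 147.2] ang 80.5
red [555. 320.] 187 ztop 65.7 c [884.3 502.7] size [22.3 59.3] ang 55.8
red [126. 403.] 1186 ztop 110.8 c [ 833.8 -427. ] size [75.3 61.4] ang 76.2
blue [455. 231.] 2406 ztop 9.4 c [582.6 434. ] size [178.6 140.9] ang 1.2
[481.13911442  -6.63963804 294.78295934] [-1.09823678 -0.05642204  0.36957556] 38.75
```

View pics/end_side.png

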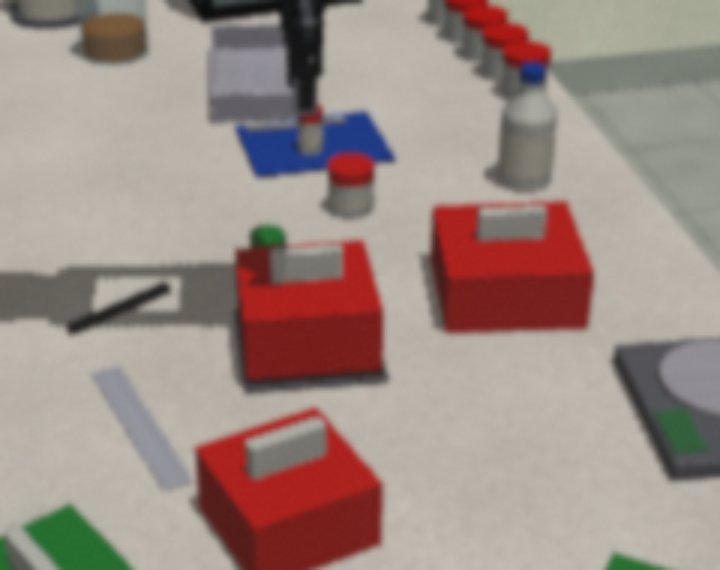

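The lid sits level on the caddy at (310,310) in the crop, with its top at 83.8 mm and under 0.1° of tilt, so the gasket is flat. The narrow pot is upright on the board at (311,130), and the wide pot and the other two lids have not moved.

```bash
python3 -c "
from cell import manip
print(manip.finish_job())"
```

```text
the job is handed in; nothing more can be done
None
```

The job is handed in: the narrow pot stands on the blue board, all four 40 mm pots are in the caddy pockets, the medium lid is pressed fully home, and the wide pot and other two lids are untouched.

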